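# Open the tea board's trough and stand the incense tubes in it, heavy end down

## Robot

A 6-joint arm with a two-finger parallel gripper is mounted at the origin on the work surface. World frame = base frame: x ahead of the robot, y to its left, z up, the work surface at z = 0. Lengths are in m, angles in rad, forces in N, time in s.
With the tool pointing down it reaches from about 0.375 to 0.925 m from the base axis. Payload 5.7 kg.
Tool frame: the origin (TCP) lies at the centre of the arm's flange, where the gripper is bolted on; the fingertips stand finger_overhang ahead of it and the grasp point (between the pads) lies 163 mm ahead of it (finger_overhang is the distance from the TCP to the fingertips, in m); z points along the fingers, y is the direction in which the jaws open and shut (so a half turn about z gives the same grasp; the last joint's range is limited). The gripper opens to 88 mm and grips with 3 to 60 N. Pads are 20 mm wide; open, the fingers measure 115 mm over their backs; the gripper's body (75 mm by 178 mm) begins 61 mm behind the grasp point.
Start: joints at [-1.425, 0.359, 1.51, -0, 1.272, -0.115], TCP at [0.155, -0.58, 0.405] pointing down, gripper open.
Joint ranges: [-2.97, 2.97], [-1.01, 2.36], [0.21, 2.38], [-0.96, 4.11], [0.2, 2.71], [-2.98, 2.98]. Speed limits (rad/s): [2.39, 2.39, 3.14, 3.14, 3.14, 3.14].

## Interface

Orientations are given as a unit quaternion [w, x, y, z].
In Python, from station import * gives the robot as it stands. The module is installed in compiled form; this text tells all that it offers.
- The arm moves only by the tool step_arm, never from a script. Its argument "increments" is a list of rows, each a list of 7 numbers: the finger opening in mm, from 0 to 87.8, then the shift along the world's x, y, z in mm, then the turn, a rotation vector about the world's x, y, z in degrees. A call has exactly 5 rows; each row shifts and turns the commanded pose from where the row before left it; what a row does not reach is not made up. A row lasts 1/12 s, in which the tool goes at most 41.7 mm and 7.16 degrees, less where a joint would pass 70% of its speed; a pose out of reach is approached as far as the arm can. A call with a gripper value outside its range is refused whole. The fingers move at their own pace and stop on an object; "force" is the grip in N (left out, the last holds). Time passes only in rows, so rows that do not move let the fingers close, or fill a call up. It gives the time, the measured TCP pose, the force and the opening at its end, in the units of the state.
- get_obs(): the state, without advancing time (a new reading comes with each control period).
- read_camera(name): name is "scene" or "top"; returns a dict with "img" (400x640x3 uint8, blue, green, red), "depth" (400x640 float32, m along the optical axis (not along the pixel's ray), 0 where there is no reading), "camera_matrix" (3x3 intrinsics, pixels), "xyz" and "rotation" of the camera in the world. Camera axes: x right, y up, looking along -z (the intrinsics and any distortion apply to the point x, -y, -z); pixel columns grow to the right and rows downward; lengths in m; the calibration is good to about 2 mm. A picture is of the moment at which its call begins.
- hand_in(): hands the job in, once; it reports no verdict.
The state is a dict: "time_s": time; "q": joint angles; "qd": joint speeds; "tau": joint torques, N m; "tool_pos": TCP position; "orientation": TCP orientation; "contact_force": force on the tool from outside, world axes, zero at the start; "moment": the same for the moment, N m; "gripper_width": opening from 0.0 (shut) to 1.0 (fully open).
Only numpy, scipy, OpenCV 4.12 (cv2) and the standard library are available. Lean on these libraries where they do the work, as an engineer would, in place of code of your own. Each camera call takes 0.05 s, during which the arm holds its last target.

## Task

Get the tea board ready for the counter: its slate cover lies flush in the trough with no room for fingers, so press one end down to rock the other end up, then lift it out and lay it on the red felt mat. After that stand every incense tube upright in the open trough with its heavy end down; the ends look alike, so balance each tube in the grip to feel which end is the heavy one. Leave the toad, the cup and the jar where they are.

Things in the scene. Friction and masses are not known exactly. Their poses are not given: they have to be found in the camera images.
- board: tea board of amber lacquered root wood with knobbly live edges, 260 x 140 mm (edges bulge up to 17 mm further) and 38 mm high, fixed to the table. Origin at the centre of its underside; x along its length, z up. A trough 142 x 80 mm (x, y), lined with green felt, is sunk 26 mm into the middle of its top
- trough (a point): centre of the trough's floor, 12 mm above the table and 26 mm below the board's top; axes as the board's. It lies under the cover until that is taken out
- cover: rocker cover closing the trough flush with the board's top: a dark slate 130 x 70 x 8 mm (x, y, z), 0.22 kg, 5 to 6 mm of gap all round, no room for fingers. A wooden keel, 5 mm thick and 18 mm deep, runs across under its middle and stands on the trough's floor. Origin at the centre of the keel's underside, 26 mm below the slate's top; x along its length, z up
- dot_p (a point): brass dot on the cover's top near its +x end, 50 mm from its middle. Pressed lightly down here or at the other dot by 10 mm or more the cover rocks over its keel and stays there by its own weight, tilted about 16 degrees, the other end some 18 mm proud of the board
- dot_m (a point): the same brass dot near the cover's -x end
- mat: dark red felt mat, 240 x 140 x 3 mm, fixed flat on the table. Origin at the centre of its underside; x along its length. On it the cover rests on its keel and one end
- tube_a: closed incense tube of lacquered root wood, 150 mm long, one of two or three alike (None: not there today). Body 25 mm in diameter, two turned round beads 30 mm in diameter 40 mm either side of its middle, a red square cap 28 x 28 x 12 mm and a brass ring at each end, so that it lies without rolling. 0.26 kg. Origin at its middle, on the axis; x runs along the axis
- tube_b: incense tube like tube_a; None if it is not there. 0.16 kg of lead is hidden in one end of each tube, so that it balances 30 mm off its middle. The ends look alike; which one is heavy differs from tube to tube, and the axes do not tell
- tube_c: incense tube like tube_a; None if it is not there. Gripped lightly (4 to 6 N) by the bead nearer its light end and lifted, a tube turns between the fingers and hangs heavy end down, within about 25 degrees of upright
- tube_d: incense tube like tube_a; None if it is not there. Gripped firmly (25 N) at its middle it stays level when lifted and twists the wrist by about 0.08 N m; gripped lightly there, its heavy end dips
- tea_pet: bystander: green glazed clay toad, 80 mm long and 50 mm high. Origin under its centre
- teacup: bystander: white teacup, 68 mm across and 45 mm high. Origin under its centre
- lacquer: bystander: amber glass jar of lacquer, 60 mm across and 85 mm high. Origin under its centre
Things that resemble listed ones, but are neither listed nor needed, are in the scene too. What is shaped like the tube_d but pink is not meant.

How it is judged:
On the way, in this order (a step that is already met when the one before it is completed fails the run):
1. the cover, still in the trough, has been rocked up by pressing one end (angle between cover's own z axis and vertical above 0.15 rad and distance between cover and trough below 0.03 m), for 0.2 s.
2. the cover lies released on the felt mat (x of cover in the frame of mat between -0.09 and 0.09 m and y of cover in the frame of mat between -0.06 and 0.06 m and height (world z) of cover below 0.045 m and contact force between cover and mat above 0.5 N and contact force between cover and the fingers below 0.1 N and linear speed of cover below 0.03 m/s and angular speed of cover below 0.3 rad/s), for 0.3 s.
At the end, for the whole second after the job is handed in: The cover rests on the felt mat, its middle within 90 mm along and 60 mm across of the mat's middle, released and still; every incense tube that is there stands on the trough's floor inside the trough, within 7 degrees of upright, its heavy end down, released and still (all of step 2 and angle between the x axis of each of tube_a, tube_b, tube_c, tube_d and the z axis of board, either way round below 0.12 rad and z of each of tube_a_c5, tube_b_c5, tube_c_c5, tube_d_c5 in the frame of trough below 0.06 m and x of tube_a in the frame of trough between -0.071 and 0.071 m and y of tube_a in the frame of trough between -0.04 and 0.04 m and z of each of tube_a, tube_b, tube_c, tube_d in the frame of trough below 0.084 m and linear speed of each of tube_a, tube_b, tube_c, tube_d below 0.03 m/s and angular speed of each of tube_a, tube_b, tube_c, tube_d below 0.3 rad/s and x of tube_b in the frame of trough between -0.071 and 0.071 m and y of tube_b in the frame of trough between -0.04 and 0.04 m and x of tube_c in the frame of trough between -0.071 and 0.071 m and y of tube_c in the frame of trough between -0.04 and 0.04 m and x of tube_d in the frame of trough between -0.071 and 0.071 m and y of tube_d in the frame of trough between -0.04 and 0.04 m); the robot touches nothing.
It fails at once if the toad, the cup or the jar is moved more than 30 mm (distance of any of tea_pet, teacup, lacquer from where it was at the start of the episode above 0.03 m).
Of tube_a, tube_b, tube_c, tube_d only 2 to 3 are there at a start; the rules pass over those that are not, and their reading is None.
At some moment in a run one of tube_a, tube_b, tube_c, tube_d may be knocked a few centimetres aside while the robot is not near it.
Once in a run the grip may slacken for a moment while it holds something.
It also fails if it takes over 210 s, if anything falls off the work surface, if the arm or the gripper's body presses on something with over 40 N, if the wrist force passes 120 N, or if a joint passes its speed limit or range.

## Working session

There is one attempt and no reset: what is moved stays moved. The work goes in short steps, Python scripts to look and compute and a tool call to move; the robot and the scene stay as the last step left them, time stands still between calls to the robot, and variables do not carry over. Pictures are saved under pics/ and viewed, and the job is handed in when it is done.

Besides the shell and the picture viewer there is one more tool, called after ">>>" as name(argument=value, ...), one argument or row to a line, values as JSON. step_arm: Moves the arm, as the interface text tells. Its arguments: {"type":"object","properties":{"increments":{"type":"array"},"force":{"type":"number"}},"required":["increments"]}

```bash
mkdir -p pics
python3 - <<'E'
from station import *
import cv2,json
print(get_obs())
for n in("scene","top"):
    c=read_camera(n); cv2.imwrite(f"pics/{n}0.png",c["img"]); print(n,c["camera_matrix"],c["xyz"],c["rotation"],[k for k in c])
E
```

```text
{'time_s': 0.0, 'q': array([-1.42512561e+00,  3.59498760e-01,  1.51140458e+00, -1.28003943e-05,
        1.27248366e+00, -1.15121277e-01]), 'qd': array([ 0.00195941,  0.00200287,  0.00164464, -0.0004327 , -0.00121413,
        0.00110347]), 'tau': array([-1.04561055e-03, -5.15379274e+01, -2.70726138e+01,  6.73565199e-02,
        3.50060267e-02, -1.80842139e-04]), 'tool_pos': array([ 0.15463467, -0.57937184,  0.40382361]), 'orientation': array([-8.96977959e-04,  9.91509837e-01,  1.30028605e-01, -1.98186998e-05]), 'contact_force': array([ 0.16187289, -0.24139342, -0.4380526 ]), 'moment': array([ 0.00078202,  0.043755  , -0.00224802]), 'gripper_width': 1.0003429079252268}
scene [[411.00153701   0.         317.51050651]
 [  0.         411.00153701 200.7399966 ]
 [  0.           0.           1.        ]] [1.63781585 0.52852915 0.88351707] [0.47017359 0.23681872 0.39279299 0.75403405] ['img', 'depth', 'camera_matrix', 'xyz', 'rotation']
top [[401.03353038   0.         316.65216319]
 [  0.         401.03353038 194.30687871]
 [  0.           0.           1.        ]] [ 0.43686897 -0.01256143  1.49867828] [-0.70150771 -0.04418924  0.03502139  0.71042787] ['img', 'depth', 'camera_matrix', 'xyz', 'rotation']
```

View pics/top0.png

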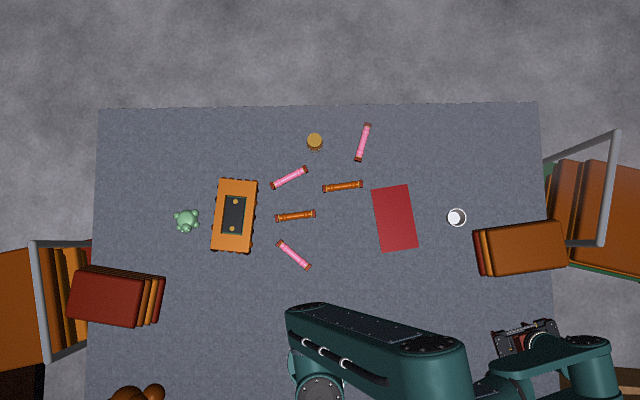

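View pics/scene0.png

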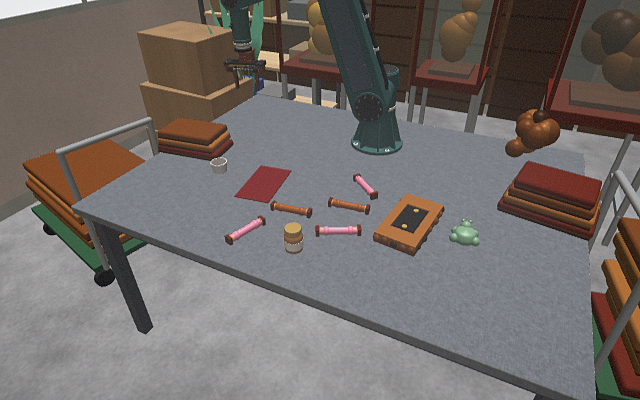

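```bash
cat > h.py <<'E'
from station import *
import cv2,numpy as np
from scipy.spatial.transform import Rotation as R
def cam(n,save=None):
    c=read_camera(n)
    if save: cv2.imwrite(f"pics/{save}.png",c["img"])
    q=np.array(c["rotation"]); c["R"]=R.from_quat([*q[1:],q[0]]).as_matrix() if q.size==4 else q
    K=c["camera_matrix"]; u,v=np.meshgrid(np.arange(640),np.arange(400)); d=c["depth"]
    P=np.stack([(u-K[0,2])/K[0,0]*d,-(v-K[1,2])/K[1,1]*d,-d],-1)
    c["W"]=P@c["R"].T+c["xyz"]; c["W"][d<=0]=np.nan
    return c
def ray(c,u,v,z):
    K=c["camera_matrix"]; r=c["R"]@np.array([(u-K[0,2])/K[0,0],-(v-K[1,2])/K[1,1],-1]); return c["xyz"]+r*(z-c["xyz"][2])/r[2]
def proj(c,p):
    K=c["camera_matrix"]; x=c["R"].T@(np.array(p)-c["xyz"]); return K[0,0]*x[0]/-x[2]+K[0,2], -K[1,1]*x[1]/-x[2]*1.0+K[1,2]
def masks(c):
    hsv=cv2.cvtColor(c["img"],cv2.COLOR_BGR2HSV); return hsv
def rect(m,c):
    pts=c["W"][m]; pts=pts[~np.isnan(pts).any(1)]
    r=cv2.minAreaRect(pts[:,:2].astype(np.float32)); return r,np.median(pts,0)
def ob():
    o=get_obs(); print("t",round(o["time_s"],2),"pos",np.round(o["tool_pos"]*1000,1),"q",np.round(o["q"],3),"ori",np.round(o["orientation"],4),"F",np.round(o["contact_force"],2),"M",np.round(o["moment"],3),"w",round(o["gripper_width"]*87.8,1))
    return o
E
python3 - <<'E'
from h import *
c=cam("top");hsv=masks(c)
W=c["W"];ex=None
print("table z",np.nanmedian(W[100:130,200:300,2]))
m=(W[...,2]>0.008)&(W[...,2]<0.2)&(W[...,0]>0.2)
n,l,s,ce=cv2.connectedComponentsWithStats(m.astype(np.uint8))
for i in range(1,n):
    if s[i,4]>60:
        (r,md)=rect(l==i,c); print(s[i],np.round(ce[i]),"c",np.round(r[0],4),"sz",np.round(r[1],3),"a",round(r[2],1),"z",md[2].round(3), "zmax",np.nanmax(W[l==i][:,2]).round(3),c["img"][l==i].mean(0).round())
h=hsv
red=((h[...,0]<8)|(h[...,0]>172))&(h[...,1]>150)&(W[...,2]<0.01)
n,l,s,ce=cv2.connectedComponentsWithStats(red.astype(np.uint8))
for i in range(1,n):
    if s[i,4]>500:
        (r,md)=rect(l==i,c); print("mat",s[i],"c",np.round(r[0],4),"sz",np.round(r[1],3),"a",round(r[2],1),md)
im=cv2.resize(c["img"][110:290,150:450],None,fx=2.6,fy=2.6,interpolation=cv2.INTER_CUBIC);cv2.imwrite("pics/top0z.png",im)
E
```

```text
table z -0.0017441239794410146
[354 122  18  41 280] [362. 142.] c [ 0.7991 -0.1683] sz [0.028 0.149] a 72.8 z 0.024 zmax 0.036 [127. 108. 184.]
[ 580  129   42  119 1391] [606. 188.] c [ 0.6068 -1.0067] sz [0.034 0.424] a 75.7 z 0.107 zmax 0.12 [108. 104. 106.]
[306 133  18  20 259] [314. 142.] c [0.7908 0.0114] sz [0.055 0.056] a 51.5 z 0.082 zmax 0.094 [ 68. 118. 150.]
[269 165  39  26 289] [288. 177.] c [0.6698 0.1105] sz [0.029 0.148] a 27.3 z 0.025 zmax 0.038 [134. 113. 194.]
[ 210  177   49   78 2971] [234. 216.] c [0.5345 0.3116] sz [0.158 0.285] a 84.2 z 0.037 zmax 0.048 [ 52.  98. 147.]
[322 180  41  13 293] [342. 186.] c [ 0.6329 -0.0887] sz [0.028 0.15 ] a 7.3 z 0.025 zmax 0.037 [ 33.  78. 147.]
[446 208  20  19 174] [457. 217.] c [ 0.5116 -0.4984] sz [0.063 0.067] a 42.3 z 0.036 zmax 0.051 [142. 139. 143.]
[174 210  26  23 451] [186. 220.] c [0.5102 0.4891] sz [0.082 0.089] a 3.6 z 0.035 zmax 0.055 [120. 148. 113.]
[275 210  41  13 280] [295. 216.] c [0.5248 0.0868] sz [0.027 0.149] a 7.0 z 0.025 zmax 0.036 [ 33.  81. 153.]
[ 472  219   97   59 4458] [520. 248.] c [ 0.3986 -0.7092] sz [0.17  0.289] a 7.5 z 0.103 zmax 0.115 [ 23.  62. 117.]
[276 239  36  33 296] [293. 255.] c [0.3821 0.0939] sz [0.149 0.028] a 49.2 z 0.025 zmax 0.035 [138. 117. 199.]
[ 28 240  25  74 843] [ 38. 272.] c [0.3228 0.9756] sz [0.255 0.034] a 12.3 z 0.109 zmax 0.123 [112. 107. 106.]
[  65  265  101   50 4032] [113. 291.] c [0.2718 0.7051] sz [0.283 0.154] a 87.8 z 0.14 zmax 0.151 [21. 37. 97.]
mat [ 371  184   48   69 2350] c [ 0.5135 -0.2821] sz [0.238 0.139] a 8.5 [ 0.51239257 -0.28177799  0.00215517]
```

View pics/top0z.png

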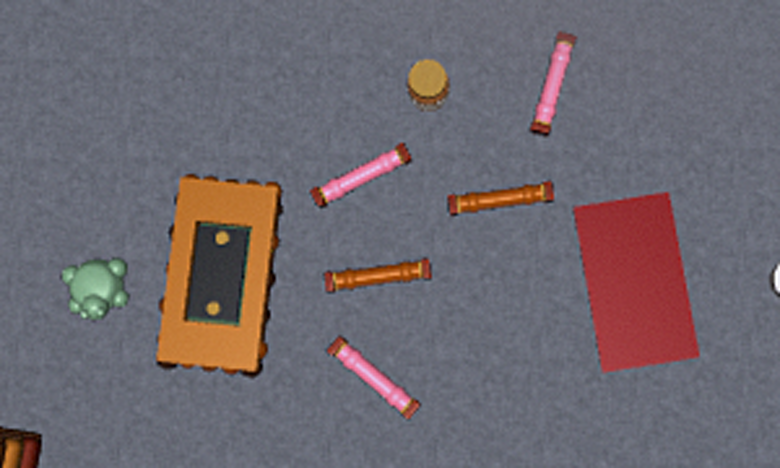

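Run:
```python
from h import *
import station
print([x for x in dir(station) if not x.startswith("__")], getattr(station,"finger_overhang",None))
c=cam("top");hsv=masks(c);W=c["W"]
# slate
m=np.zeros((400,640),bool); m[180:250,205:262]=True
g=hsv[...,2]
sl=m&(hsv[...,2]<75)&(hsv[...,1]<120)&(abs(W[...,2]-.037)<.012)
n,l,s,ce=cv2.connectedComponentsWithStats(sl.astype(np.uint8)); i=1+np.argmax(s[1:,4])
u=np.argwhere(l==i); P=np.array([ray(c,b,a,.038)[:2] for a,b in u]); r=cv2.minAreaRect(P.astype(np.float32)); print("slate",s[i],r)
br=m&(hsv[...,0]>14)&(hsv[...,0]<32)&(hsv[...,1]>90)
roi=np.zeros_like(br); roi[195:236,225:243]=True
n,l,s,ce=cv2.connectedComponentsWithStats((br&roi).astype(np.uint8))
for i in range(1,n): print("dot?",s[i],ce[i],ray(c,*ce[i],.038))
m2=(W[...,2]>.03)&(W[...,2]<.046)&m; pts=W[m2]; print("board top z",np.nanmedian(pts[:,2]))
# fit tube axes
for box in ((322,180,41,13),(275,210,41,13)):
    x,y,w,h=box; mm=np.zeros_like(m); mm[y-1:y+h+1,x-1:x+w+1]=True; mm&=(hsv[...,1]>120)&(W[...,2]>.006)
    u=np.argwhere(mm); P=np.array([ray(c,b,a,.02)[:2] for a,b in u]).astype(np.float32); print("tube",cv2.minAreaRect(P),P.mean(0))
s=cam("scene"); 
for p in ((.4,-.3,0),(.2,-.3,0),(.2,-.5,0),(.4,-.5,0),(.3,-.1,0),(.3,.3,0)): print(p,proj(s,p),proj(c,p))
```

```text
['PlanningError', 'finger_overhang', 'get_obs', 'hand_in', 'read_camera'] 0.182
slate [222 197  23  37 630] ((0.5308564305305481, 0.3108610510826111), (0.07141347974538803, 0.12818151712417603), 83.6485824584961)
dot? [225 195   1   2   2] [225.  195.5] [0.60150069 0.3423869  0.038     ]
dot? [229 195   1   1   1] [229. 195.] [0.60315298 0.3276623  0.038     ]
dot? [231 195   1   1   1] [231. 195.] [0.60305431 0.32028881 0.038     ]
dot? [234 195   3   2   4] [234.75 195.5 ] [0.60102034 0.30644586 0.038     ]
dot? [238 195   5   2   5] [240.  195.4] [0.6011315  0.28710648 0.038     ]
dot? [225 199   1   2   2] [225.  199.5] [0.58672192 0.34218368 0.038     ]
dot? [233 199   5   5  22] [234.90909091 201.09090909] [0.58037282 0.30563311 0.038     ]
dot? [229 226   6   5  23] [231.56521739 228.17391304] [0.48145151 0.31675712 0.038     ]
dot? [225 233   1   1   1] [225. 233.] [0.46424148 0.34049947 0.038     ]
dot? [238 232   5   4   8] [240.75 234.25] [0.45902392 0.28301709 0.038     ]
dot? [226 234   4   2   5] [227.6 234.6] [0.4583347  0.33093762 0.038     ]
dot? [231 234   5   1   5
[... 512 characters left out ...]
0) (np.float64(297.658566543591), np.float64(148.12748929130916)) (np.float64(402.0361796417499), np.float64(303.97733655268814))
(0.2, -0.5, 0) (np.float64(260.42302580915316), np.float64(139.5542089019583)) (np.float64(457.23220682272324), np.float64(303.4281412750652))
(0.4, -0.5, 0) (np.float64(235.33914666200135), np.float64(158.5917610795579)) (np.float64(454.46102642463234), np.float64(247.89297907683894))
(0.3, -0.1, 0) (np.float64(328.1636647087626), np.float64(168.1014011916852)) (np.float64(346.47101931301654), np.float64(276.63005250059234))
(0.3, 0.3, 0) (np.float64(423.005103773897), np.float64(191.15922429177883)) (np.float64(237.83058986338472), np.float64(277.8034414150301))
```

>>> step_arm(
  increments=[
    [0, 30, 28, 0, 0, 0, -2.1],
    [0, 30, 28, 0, 0, 0, -2.1],
    [0, 30, 28, 0, 0, 0, -2.1],
    [0, 30, 28, 0, 0, 0, -2.1],
    [0, 30, 28, 0, 0, 0, -2.1],
  ],
  force=20,
)

```text
time_s: 0.67
tool_pos: [0.3056, -0.4383, 0.4046]
orientation: [-0.0, 0.999, 0.037, 0.0]
contact_force: [0.6, 0.5, 0.8]
gripper_width: 0.662
```

>>> step_arm(
  increments=[
    [0, 30, 28, 0, 0, 0, -2.1],
    [0, 30, 28, 0, 0, 0, -2.1],
    [0, 30, 28, 0, 0, 0, -2.1],
    [0, 30, 28, 0, 0, 0, -2.1],
    [0, 30, 28, 0, 0, 0, -2.1],
  ],
)

```text
time_s: 1.08
tool_pos: [0.4558, -0.298, 0.4047]
orientation: [0.0, 0.999, -0.054, 0.0]
contact_force: [-0.2, -0.5, -0.5]
gripper_width: 0.28
```

>>> step_arm(
  increments=[
    [0, 8, 38, -7, 0, 0, 0],
    [0, 8, 38, -7, 0, 0, 0],
    [0, 8, 38, -7, 0, 0, 0],
    [0, 8, 38, -7, 0, 0, 0],
    [0, 8, 38, -7, 0, 0, 0],
  ],
)

```text
time_s: 1.5
tool_pos: [0.4947, -0.1078, 0.3694]
orientation: [-0.0, 0.999, -0.053, 0.0]
contact_force: [1.0, -1.0, 0.5]
gripper_width: 0.004
```

>>> step_arm(
  increments=[
    [0, 8, 38, -7, 0, 0, 0],
    [0, 8, 38, -7, 0, 0, 0],
    [0, 8, 38, -7, 0, 0, 0],
    [0, 8, 38, -7, 0, 0, 0],
    [0, 8, 38, -7, 0, 0, 0],
  ],
)

```text
time_s: 1.92
tool_pos: [0.5347, 0.0823, 0.3344]
orientation: [-0.0, 0.999, -0.053, 0.0]
contact_force: [1.5, -0.7, 1.0]
gripper_width: 0.006
```

>>> step_arm(
  increments=[
    [0, 8, 38, -7, 0, 0, 0],
    [0, 8, 38, -7, 0, 0, 0],
    [0, 8, 38, -7, 0, 0, 0],
    [0, 8, 38, -7, 0, 0, 0],
    [0, 8, 38, -7, 0, 0, 0],
  ],
)

```text
time_s: 2.33
tool_pos: [0.5747, 0.2724, 0.2991]
orientation: [-0.0, 0.999, -0.053, -0.0]
contact_force: [1.3, -0.8, 0.6]
gripper_width: 0.002
```

>>> step_arm(
  increments=[
    [0, 5, 17, 0, 0, 0, 0],
    [0, 0, 16, -20, 0, 0, 0],
    [0, 0, 0, -30, 0, 0, 0],
    [0, 0, 0, -22, 0, 0, 0],
    [0, 0, 0, -3, 0, 0, 0],
  ],
)

```text
time_s: 2.75
tool_pos: [0.5777, 0.3031, 0.2203]
orientation: [0.001, 0.999, -0.052, -0.003]
contact_force: [0.1, -0.4, -0.8]
gripper_width: 0.007
```

>>> step_arm(
  increments=[
    [0, 0, 0, -3, 0, 0, 0],
    [0, 0, 0, -3, 0, 0, 0],
    [0, 0, 0, -2, 0, 0, 0],
    [0, 0, 0, -2, 0, 0, 0],
    [0, 0, 0, -2, 0, 0, 0],
  ],
)

```text
time_s: 3.17
tool_pos: [0.5803, 0.3033, 0.2138]
orientation: [-0.001, 0.999, -0.053, 0.001]
contact_force: [0.5, 0.2, 0.2]
gripper_width: 0.007
```

>>> step_arm(
  increments=[
    [0, 0, 0, -2, 0, 0, 0],
    [0, 0, 0, -2, 0, 0, 0],
    [0, 0, 0, -2, 0, 0, 0],
    [0, 0, 0, 0, 0, 0, 0],
    [0, 0, 0, 0, 0, 0, 0],
  ],
)

```text
time_s: 3.58
tool_pos: [0.58, 0.3034, 0.2099]
orientation: [-0.0, 0.999, -0.053, 0.001]
contact_force: [-5.0, -2.5, 20.9]
gripper_width: 0.001
```

Run:
```python
from h import *
ob();c=cam("top","top1");s=cam("scene","scene1")
cv2.imwrite("pics/s1z.png",cv2.resize(s["img"][150:290,330:500],None,fx=4,fy=4,interpolation=cv2.INTER_CUBIC))
```

```text
t 3.58 pos [580.  303.4 209.9] q [ 0.376  0.643  1.558 -0.     0.938  2.053] ori [-4.000e-04  9.986e-01 -5.280e-02  9.000e-04] F [-4.96 -2.52 20.9 ] M [-0.408  1.168  0.055] w 0.1
```

View pics/s1z.png

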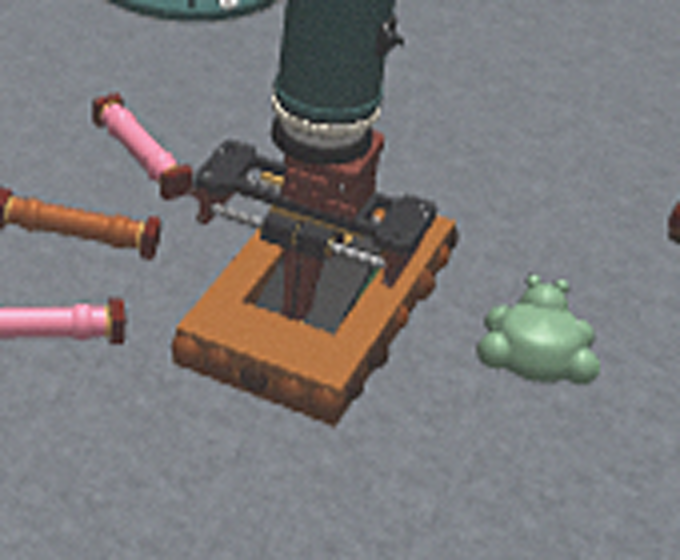

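View pics/top1.png

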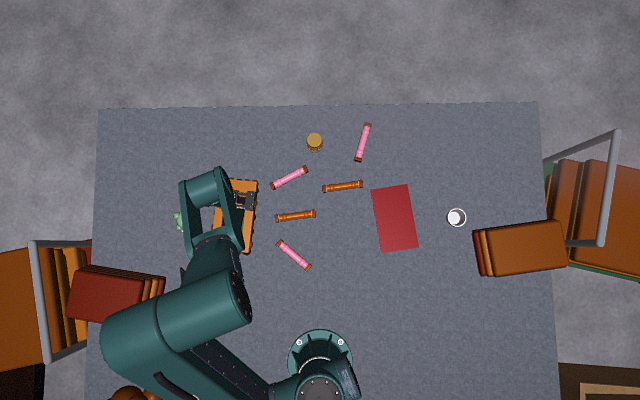

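>>> step_arm(
  increments=[
    [0, 0, 0, 5, 0, 0, 0],
    [0, 0, 0, 25, 0, 0, 0],
    [87.8, -15, 2, 30, 0, 0, 0],
    [87.8, -40, 5, 20, 0, 0, 0],
    [87.8, -39, 4, 0, 0, 0, 0],
  ],
)

```text
time_s: 4.1
tool_pos: [0.4909, 0.3148, 0.2894]
orientation: [-0.002, 0.999, -0.054, 0.004]
contact_force: [0.3, 0.7, 0.0]
gripper_width: 0.193
```

>>> step_arm(
  increments=[
    [87.8, 0, 0, 0, 0, 0, 0],
    [87.8, 0, 0, 0, 0, 0, 0],
    [87.8, 0, 0, 0, 0, 0, 0],
    [87.8, 0, 0, 0, 0, 0, 0],
    [87.8, 0, 0, 0, 0, 0, 0],
  ],
)

```text
time_s: 4.52
tool_pos: [0.4899, 0.3139, 0.2849]
orientation: [-0.0, 0.999, -0.053, 0.0]
contact_force: [0.0, 0.1, 0.5]
gripper_width: 0.572
```

Run:
```python
from h import *
ob();s=cam("scene","scene2")
cv2.imwrite("pics/s2z.png",cv2.resize(s["img"][150:290,330:500],None,fx=4,fy=4,interpolation=cv2.INTER_CUBIC))
W=s["W"]
for u,v in ((398,222),(404,215),(410,225),(415,215),(420,210),(430,205)): print(u,v,W[v,u].round(4))
```

```text
t 4.52 pos [489.9 313.9 284.9] q [ 0.451  0.464  1.678 -0.     0.999  2.128] ori [-2.000e-04  9.986e-01 -5.320e-02  4.000e-04] F [0.03 0.08 0.5 ] M [0.034 0.015 0.02 ] w 50.2
398 222 [0.5584 0.2795 0.0276]
404 215 [0.5317 0.2905 0.0422]
410 225 [0.5619 0.321  0.0317]
415 215 [0.5186 0.3241 0.0442]
420 210 [0.4963 0.3339 0.0533]
430 205 [0.4331 0.3541 0.0389]
```

View pics/s2z.png

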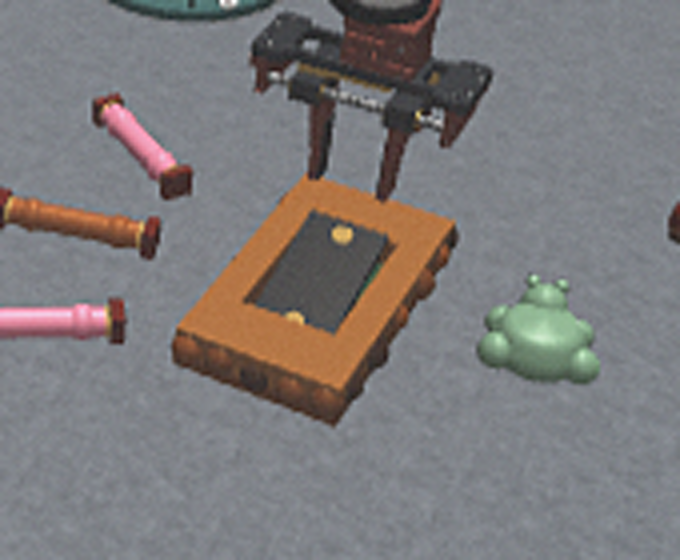

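Run:
```python
from h import *
s=cam("scene");hsv=masks(s);W=s["W"]
m=np.zeros((400,640),bool);m[195:240,385:435]=True
m&=(hsv[...,1]<80)&(hsv[...,2]<90)&(W[...,2]<.07)&(W[...,2]>.015)&(W[...,0]>.44)&(W[...,0]<.62)
n,l,st,ce=cv2.connectedComponentsWithStats(m.astype(np.uint8)); i=1+np.argmax(st[1:,4]);print(st[i])
P=W[l==i]
A=np.c_[P[:,0]-.53,P[:,1]-.311,np.ones(len(P))]
co,*_=np.linalg.lstsq(A,P[:,2],rcond=None);print("plane",co,np.degrees(np.arctan(np.hypot(*co[:2]))),(A@co-P[:,2]).std())
print(cv2.minAreaRect(P[:,:2].astype(np.float32)))
# by rays to plane
K=s["camera_matrix"];Q=[]
nrm=np.array([co[0],co[1],-1]);d=-co[2]+co[0]*.53+co[1]*.311
for v,u in np.argwhere(l==i):
    r=s["R"]@np.array([(u-K[0,2])/K[0,0],-(v-K[1,2])/K[1,1],-1]);t=(d-nrm@s["xyz"])/(nrm@r);Q.append((s["xyz"]+t*r)[:2])
Q=np.array(Q);print(cv2.minAreaRect(Q.astype(np.float32)))
```

```text
[394 203  33  30 525]
plane [-0.27556943  0.02222999  0.04014271] 15.454238028535746 0.002542035433259452
((0.5314289927482605, 0.3082846999168396), (0.07775812596082687, 0.10921268165111542), 83.18128204345703)
((0.5322210192680359, 0.3117378056049347), (0.07222739607095718, 0.10617488622665405), 83.79937744140625)
```

>>> step_arm(
  increments=[
    [87.8, -3, 1, 0, 0, 0, 0],
    [87.8, -3, 1, 0, 0, 0, 0],
    [87.8, 0, 0, 0, 0, 0, 0],
    [87.8, 0, 0, 0, 0, 0, 0],
    [87.8, 0, 0, -8, 0, 0, 0],
  ],
)

```text
time_s: 5.03
tool_pos: [0.4833, 0.3163, 0.2782]
orientation: [-0.001, 0.999, -0.053, 0.001]
contact_force: [0.6, 0.3, -0.8]
gripper_width: 0.995
```

>>> step_arm(
  increments=[
    [87.8, 0, 0, -12, 0, 0, 0],
    [87.8, 0, 0, -12, 0, 0, 0],
    [87.8, 0, 0, -12, 0, 0, 0],
    [87.8, 0, 0, -10, 0, 0, 0],
    [87.8, 0, 0, -6, 0, 0, 0],
  ],
)

```text
time_s: 5.45
tool_pos: [0.4823, 0.3157, 0.2236]
orientation: [0.0, 0.999, -0.053, -0.001]
contact_force: [-1.3, 0.3, -0.2]
gripper_width: 1.002
```

>>> step_arm(
  increments=[
    [87.8, 0, 0, 0, 0, 0, 0],
    [87.8, 0, 0, 0, 0, 0, 0],
    [87.8, 0, 0, 0, 0, 0, 0],
    [87.8, 0, 0, 0, 0, 0, 0],
    [87.8, 0, 0, 0, 0, 0, 0],
  ],
)

```text
time_s: 5.87
tool_pos: [0.4829, 0.3161, 0.2258]
orientation: [-0.0, 0.999, -0.053, 0.001]
contact_force: [-0.3, -0.6, -0.1]
gripper_width: 0.997
```

Run:
```python
from h import *
ob();s=cam("scene")
cv2.imwrite("pics/s3z.png",cv2.resize(s["img"][150:290,330:500],None,fx=4,fy=4,interpolation=cv2.INTER_CUBIC))
```

```text
t 5.87 pos [482.9 316.1 225.8] q [0.46  0.54  1.733 0.    0.868 2.136] ori [-4.000e-04  9.986e-01 -5.280e-02  5.000e-04] F [-0.26 -0.62 -0.1 ] M [-0.012 -0.01   0.002] w 87.6
```

View pics/s3z.png

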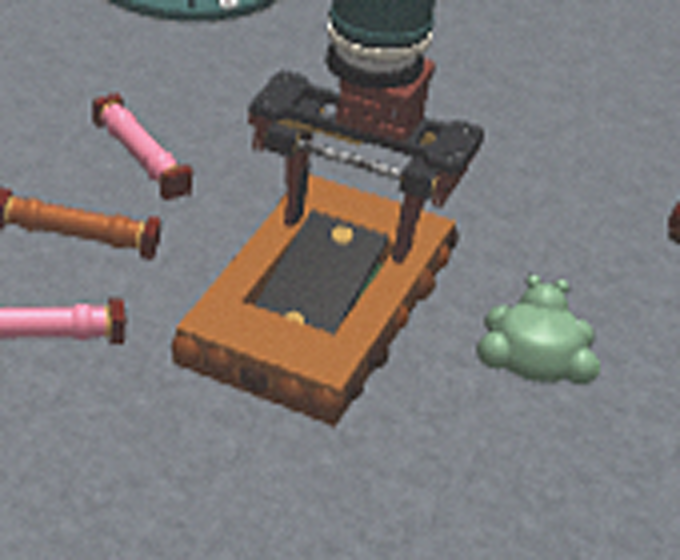

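>>> step_arm(
  increments=[
    [87.8, 0, 0, -3, 0, 0, 0],
    [72, 0, 0, 0, 0, 0, 0],
    [66, 0, 0, 0, 0, 0, 0],
    [60, 0, 0, 0, 0, 0, 0],
    [60, 0, 0, 0, 0, 0, 0],
  ],
  force=45,
)

```text
time_s: 6.33
tool_pos: [0.4826, 0.3159, 0.2221]
orientation: [0.0, 0.999, -0.053, -0.0]
contact_force: [-0.1, -0.9, -0.0]
gripper_width: 0.787
```

>>> step_arm(
  increments=[
    [60, 0, 0, 0, 0, 0, 0],
    [60, 0, 0, 0, 0, 0, 0],
    [60, 0, 0, 0, 0, 0, 0],
    [60, 0, 0, 2, 0, 0, 0],
    [60, 0, 0, 3, 0, 0, 0],
  ],
  force=50,
)

```text
time_s: 6.75
tool_pos: [0.4824, 0.3158, 0.2269]
orientation: [0.0, 0.999, -0.053, -0.0]
contact_force: [-0.6, 0.1, -1.6]
gripper_width: 0.788
```

>>> step_arm(
  increments=[
    [60, 0, 0, 4, 0, 0, 0],
    [60, 0, 0, 4, 0, 0, 0],
    [60, 0, 0, 4, 0, 0, 0],
    [60, 0, 0, 4, 0, 0, 0],
    [60, 0, 0, 4, 0, 0, 0],
  ],
)

```text
time_s: 7.17
tool_pos: [0.4827, 0.316, 0.2477]
orientation: [-0.0, 0.999, -0.053, 0.0]
contact_force: [0.5, 1.5, -1.2]
gripper_width: 0.787
```

Run:
```python
from h import *
ob();s=cam("scene")
cv2.imwrite("pics/s4z.png",cv2.resize(s["img"][150:290,330:500],None,fx=4,fy=4,interpolation=cv2.INTER_CUBIC))
```

```text
t 7.17 pos [482.7 316.  247.7] q [0.46  0.508 1.718 0.    0.915 2.136] ori [-1.000e-04  9.986e-01 -5.280e-02  1.000e-04] F [ 0.52  1.49 -1.22] M [0.047 0.112 0.044] w 69.1
```

View pics/s4z.png

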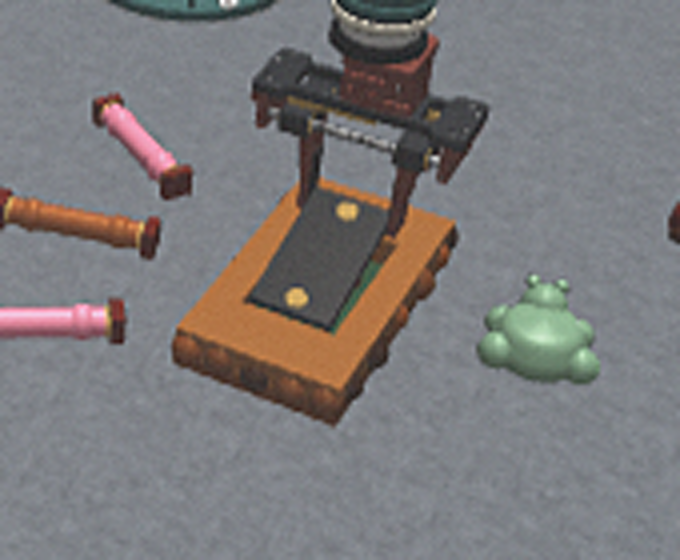

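>>> step_arm(
  increments=[
    [60, 0, 0, 15, 0, 0, 0],
    [60, 0, 0, 25, 0, 0, 0],
    [60, 0, 0, 30, 0, 0, 0],
    [60, 0, 0, 20, 0, 0, 0],
    [60, 0, -10, 5, 0, 0, 0],
  ],
)

```text
time_s: 7.63
tool_pos: [0.484, 0.3074, 0.346]
orientation: [-0.002, 0.999, -0.052, 0.003]
contact_force: [0.5, 0.5, -1.6]
gripper_width: 0.792
```

>>> step_arm(
  increments=[
    [60, 0, -20, 0, 0, 0, 1],
    [60, -1, -30, 0, 0, 0, 1],
    [60, -1, -30, 0, 0, 0, 1],
    [60, -1, -30, 0, 0, 0, 1],
    [60, -1, -30, 0, 0, 0, 1],
  ],
)

```text
time_s: 8.05
tool_pos: [0.4777, 0.164, 0.3411]
orientation: [0.0, 1.0, -0.009, -0.001]
contact_force: [0.0, -0.1, -2.2]
gripper_width: 0.793
```

>>> step_arm(
  increments=[
    [60, -1, -30, 0, 0, 0, 1],
    [60, -1, -30, 0, 0, 0, 1],
    [60, -1, -30, 0, 0, 0, 1],
    [60, -1, -30, 0, 0, 0, 1],
    [60, -1, -30, 0, 0, 0, 1],
  ],
)

```text
time_s: 8.47
tool_pos: [0.4725, 0.0141, 0.3413]
orientation: [-0.0, 0.999, 0.035, -0.001]
contact_force: [0.4, 0.1, -1.4]
gripper_width: 0.792
```

>>> step_arm(
  increments=[
    [60, -1, -30, 0, 0, 0, 1],
    [60, -1, -30, 0, 0, 0, 1],
    [60, -1, -30, 0, 0, 0, 1],
    [60, -1, -30, 0, 0, 0, 1],
    [60, -1, -30, 0, 0, 0, 0.5],
  ],
)

```text
time_s: 8.88
tool_pos: [0.4674, -0.1357, 0.3412]
orientation: [-0.0, 0.997, 0.074, -0.001]
contact_force: [1.3, 0.6, -1.5]
gripper_width: 0.789
```

>>> step_arm(
  increments=[
    [60, -1, -30, 0, 0, 0, 0],
    [60, -1, -30, 0, 0, 0, 0],
    [60, -1, -30, 0, 0, 0, 0],
    [60, 0, -20, 0, 0, 0, 0],
    [60, 0, -15, 0, 0, 0, 0],
  ],
)

```text
time_s: 9.3
tool_pos: [0.4646, -0.2613, 0.3412]
orientation: [-0.0, 0.997, 0.073, -0.001]
contact_force: [0.3, -0.2, -0.8]
gripper_width: 0.788
```

>>> step_arm(
  increments=[
    [60, 0, 0, 0, 0, 0, 0],
    [60, 0, 0, 0, 0, 0, 0],
    [60, 0, 0, 0, 0, 0, 0],
    [60, 0, 0, 0, 0, 0, 0],
    [60, 0, 0, 0, 0, 0, 0],
  ],
)

```text
time_s: 9.72
tool_pos: [0.4656, -0.2579, 0.342]
orientation: [-0.0, 0.997, 0.074, -0.0]
contact_force: [0.2, -0.7, -2.6]
gripper_width: 0.788
```

Run:
```python
from h import *
ob();s=cam("scene","scene5")
cv2.imwrite("pics/s5z.png",cv2.resize(s["img"][100:250,180:380],None,fx=4,fy=4,interpolation=cv2.INTER_CUBIC))
```

```text
t 9.72 pos [ 465.6 -257.9  342. ] q [-0.636  0.33   1.731  0.     1.081  0.786] ori [-3.000e-04  9.972e-01  7.430e-02 -2.000e-04] F [ 0.18 -0.74 -2.65] M [ 0.015  0.113 -0.003] w 69.2
```

View pics/s5z.png

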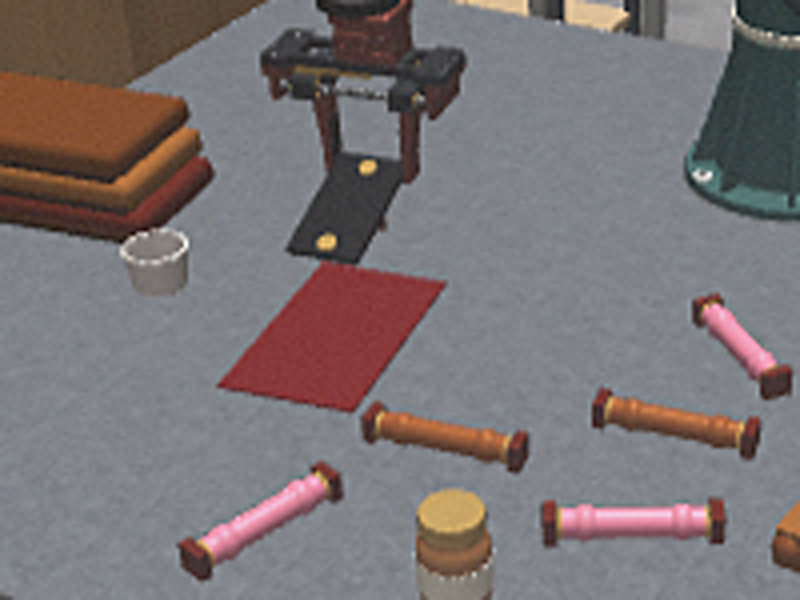

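>>> step_arm(
  increments=[
    [60, 1, -15, 0, 0, 0, 0],
    [60, 1, -16, -10, 0, 0, 0],
    [60, 0, 0, -25, 0, 0, 0],
    [60, 0, 0, -25, 0, 0, 0],
    [60, 0, 0, -25, 0, 0, 0],
  ],
)

```text
time_s: 10.18
tool_pos: [0.468, -0.2918, 0.256]
orientation: [0.001, 0.997, 0.073, 0.001]
contact_force: [1.2, 0.8, -2.5]
gripper_width: 0.791
```

>>> step_arm(
  increments=[
    [60, 0, 0, -15, 0, 0, 0],
    [60, 0, 0, -8, 0, 0, 0],
    [60, 0, 0, -5, 0, 0, 0],
    [60, 0, 0, -4, 0, 0, 0],
    [60, 0, 0, -3, 0, 0, 0],
  ],
)

```text
time_s: 10.6
tool_pos: [0.4681, -0.2907, 0.2223]
orientation: [0.0, 0.997, 0.074, 0.0]
contact_force: [-0.5, 0.4, -1.4]
gripper_width: 0.788
```

>>> step_arm(
  increments=[
    [60, 0, 0, -3, 0, 0, 0],
    [60, 0, 0, -2, 0, 0, 0],
    [60, 0, 0, 0, 0, 0, 0],
    [60, 0, 0, 0, 0, 0, 0],
    [60, 0, 0, 0, 0, 0, 0],
  ],
)

```text
time_s: 11.02
tool_pos: [0.4678, -0.2901, 0.2176]
orientation: [0.0, 0.997, 0.074, 0.0]
contact_force: [-0.7, -0.6, -2.2]
gripper_width: 0.792
```

Run:
```python
from h import *
ob();s=cam("scene","scene6")
cv2.imwrite("pics/s6z.png",cv2.resize(s["img"][130:230,200:330],None,fx=6,fy=6,interpolation=cv2.INTER_CUBIC))
```

```text
t 11.02 pos [ 467.8 -290.1  217.6] q [-0.681  0.525  1.799  0.     0.817  0.743] ori [2.000e-04 9.973e-01 7.370e-02 3.000e-04] F [-0.68 -0.63 -2.17] M [-0.021  0.081  0.002] w 69.6
```

View pics/s6z.png

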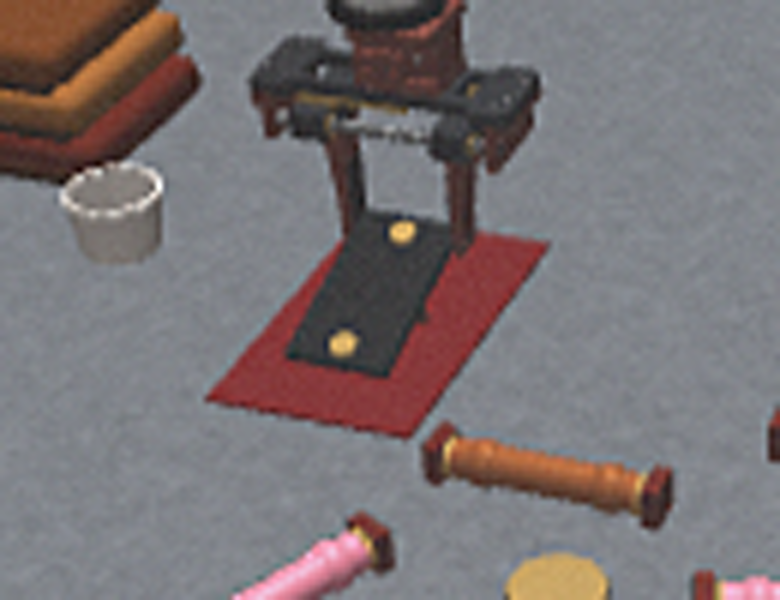

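>>> step_arm(
  increments=[
    [60, 0, 0, -2, 0, 0, 0],
    [60, 0, 0, -1, 0, 0, 0],
    [60, 0, 0, -1, 0, 0, 0],
    [60, 0, 0, 0, 0, 0, 0],
    [60, 0, 0, 0, 0, 0, 0],
  ],
)

```text
time_s: 11.48
tool_pos: [0.4676, -0.2901, 0.2132]
orientation: [-0.0, 0.997, 0.074, -0.0]
contact_force: [-0.3, -0.2, 0.2]
gripper_width: 0.791
```

>>> step_arm(
  increments=[
    [60, 0, 0, -1, 0, 0, 0],
    [60, 0, 0, -1, 0, 0, 0],
    [72, 0, 0, 0, 0, 0, 0],
    [80, 0, 0, 0, 0, 0, 0],
    [87.8, 0, 0, 0, 0, 0, 0],
  ],
)

```text
time_s: 11.9
tool_pos: [0.4679, -0.2902, 0.2112]
orientation: [0.0, 0.997, 0.074, 0.0]
contact_force: [-0.3, 0.3, 0.6]
gripper_width: 0.931
```

>>> step_arm(
  increments=[
    [87.8, 0, 0, 0, 0, 0, 0],
    [87.8, 0, 0, 0, 0, 0, 0],
    [87.8, 0, 0, 0, 0, 0, 0],
    [87.8, 0, 0, 5, 0, 0, 0],
    [87.8, 0, 0, 20, 0, 0, 0],
  ],
)

```text
time_s: 12.32
tool_pos: [0.4666, -0.2893, 0.2343]
orientation: [-0.002, 0.997, 0.074, -0.002]
contact_force: [-0.1, 0.6, 0.2]
gripper_width: 0.999
```

>>> step_arm(
  increments=[
    [87.8, 0, 0, 30, 0, 0, 0],
    [87.8, 0, 0, 30, 0, 0, 0],
    [87.8, -10, 0, 30, 0, 0, 0],
    [87.8, -10, 0, 0, 0, 0, 0],
    [87.8, 0, 0, 0, 0, 0, 0],
  ],
)

```text
time_s: 12.73
tool_pos: [0.4468, -0.2901, 0.328]
orientation: [0.001, 0.997, 0.074, 0.001]
contact_force: [-0.8, 0.5, -0.6]
gripper_width: 1.0
```

Run:
```python
from h import *
ob();s=cam("scene","scene7");c=cam("top","top7")
hs=masks(s);W=s["W"]
m=np.zeros((400,640),bool);m[160:210,230:300]=True
m&=(hs[...,1]<80)&(hs[...,2]<90)&(W[...,2]<.07)&(W[...,2]>.0)&(W[...,0]>.40)&(W[...,0]<.65)
n,l,st,ce=cv2.connectedComponentsWithStats(m.astype(np.uint8)); i=1+np.argmax(st[1:,4]);P=W[l==i]
print(st[i],cv2.minAreaRect(P[:,:2].astype(np.float32)),np.percentile(P[:,2],[2,50,98]))
cv2.imwrite("pics/s7z.png",cv2.resize(s["img"][130:230,200:330],None,fx=6,fy=6,interpolation=cv2.INTER_CUBIC))
```

```text
t 12.73 pos [ 446.8 -290.1  328. ] q [-0.705  0.348  1.746 -0.     1.045  0.718] ori [1.000e-03 9.973e-01 7.350e-02 8.000e-04] F [-0.76  0.52 -0.61] M [0.031 0.049 0.012] w 87.8
[248 166  29  28 432] ((0.5207996964454651, -0.28023606538772583), (0.133717879652977, 0.07265125960111618), 7.512234687805176) [0.00529588 0.02766326 0.04665818]
```

View pics/s7z.png

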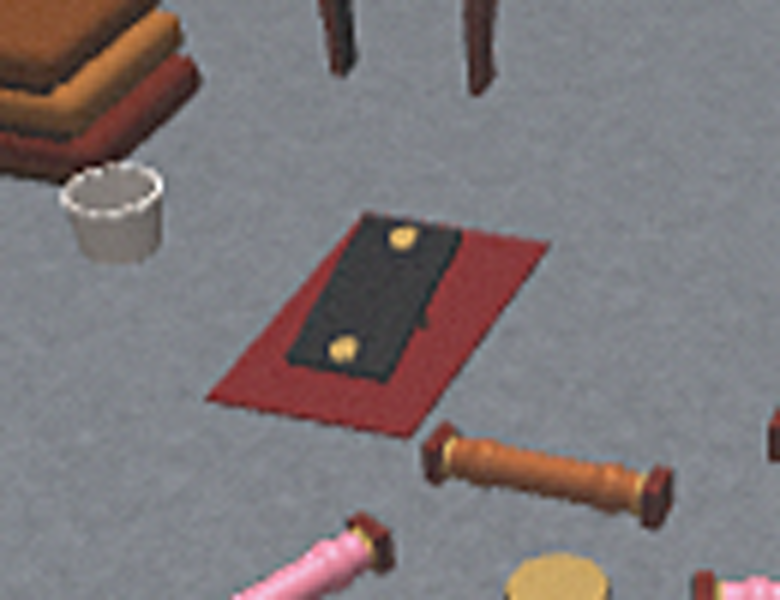

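View pics/top7.png

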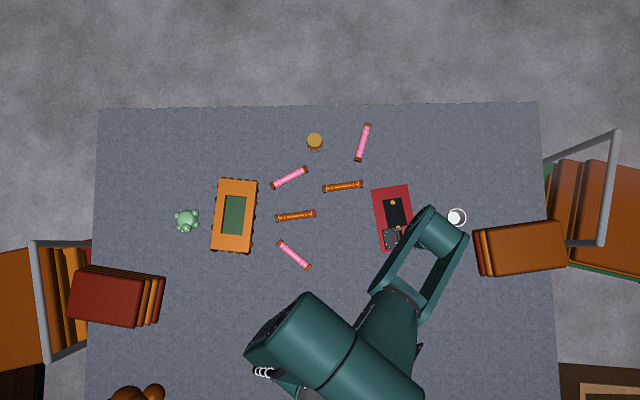

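>>> step_arm(
  increments=[
    [60, 12, 14, 0, 0, 0, 6.8],
    [60, 14.5, 15.5, 0, 0, 0, 6.8],
    [60, 14.5, 15.5, 0, 0, 0, 6.8],
    [60, 14.5, 15.5, 0, 0, 0, 6.8],
    [60, 14.5, 15.5, 0, 0, 0, 6.8],
  ],
)

```text
time_s: 13.25
tool_pos: [0.5182, -0.213, 0.3243]
orientation: [-0.001, 0.931, 0.365, -0.001]
contact_force: [0.0, -0.3, 0.1]
gripper_width: 0.691
```

>>> step_arm(
  increments=[
    [60, 14.5, 15.5, 0, 0, 0, 6.8],
    [60, 14.5, 15.5, 0, 0, 0, 6.8],
    [60, 14.5, 15.5, 0, 0, 0, 6.8],
    [60, 14.5, 15.5, 0, 0, 0, 6.8],
    [60, 14.5, 15.5, 0, 0, 0, 6.8],
  ],
)

```text
time_s: 13.67
tool_pos: [0.5907, -0.1353, 0.3241]
orientation: [-0.001, 0.784, 0.621, -0.001]
contact_force: [0.4, -0.6, -0.4]
gripper_width: 0.683
```

>>> step_arm(
  increments=[
    [60, 14.5, 15.5, 0, 0, 0, 6.8],
    [60, 14.5, 15.5, 0, 0, 0, 6.8],
    [60, 14.5, 16, 0, 0, 0, 6.8],
    [60, 0, 0, -20, 0, 0, 0],
    [60, 0, 0, -20, 0, 0, 0],
  ],
)

```text
time_s: 14.08
tool_pos: [0.635, -0.0882, 0.2848]
orientation: [0.0, 0.663, 0.749, 0.0]
contact_force: [0.3, 0.4, -0.5]
gripper_width: 0.685
```

>>> step_arm(
  increments=[
    [60, 0, 0, 0, 0, 0, 0],
    [60, 0, 0, 0, 0, 0, 0],
    [60, 0, 0, 0, 0, 0, 0],
    [60, 0, 0, 0, 0, 0, 0],
    [60, 0, 0, 0, 0, 0, 0],
  ],
)

```text
time_s: 14.5
tool_pos: [0.634, -0.0899, 0.2871]
orientation: [0.001, 0.664, 0.748, 0.0]
contact_force: [0.4, -0.0, 0.7]
gripper_width: 0.687
```

```bash
cat >> h.py <<'E'
def avg(n=10):
    F=[];M=[]
    for i in range(n):
        read_camera("top");o=get_obs();F.append(o["contact_force"]);M.append(o["moment"])
    print("avgF",np.mean(F,0).round(3),"avgM",np.mean(M,0).round(4),"sd",np.std(M,0).round(3))
E
python3 - <<'E'
from h import *
ob();avg()
c=cam("top","top8");s=cam("scene","scene8");hsv=masks(c);W=c["W"]
m=(W[...,2]>0.006)&(W[...,2]<0.045)&(hsv[...,1]>150)
n,l,s_,ce=cv2.connectedComponentsWithStats(m.astype(np.uint8))
for i in range(1,n):
    if 80<s_[i,4]<500:
        u=np.argwhere(l==i);P=np.array([ray(c,b,a,.02)[:2] for a,b in u]).astype(np.float32); print(s_[i],cv2.minAreaRect(P))
cv2.imwrite("pics/s8z.png",cv2.resize(s["img"][130:260,200:370],None,fx=4.5,fy=4.5,interpolation=cv2.INTER_CUBIC))
E
```

```text
t 14.5 pos [634.  -89.9 287.1] q [-0.249  0.532  1.54   0.     1.068 -0.368] ori [7.000e-04 6.638e-01 7.479e-01 4.000e-04] F [ 0.37 -0.05  0.69] M [-0.034 -0.124  0.026] w 60.3
avgF [-0.141 -0.007 -0.363] avgM [-0.0386 -0.1066  0.01  ] sd [0.018 0.02  0.029]
[275 210  38  12 227] ((0.5254166722297668, 0.09147761762142181), (0.023611105978488922, 0.1397756040096283), 7.129737377166748)
[472 230  14  46 244] ((0.38405126333236694, -0.5784898400306702), (0.16325153410434723, 0.021035287529230118), 7.36146879196167)
[119 270  47  53 339] ((0.2420278638601303, 0.6588883399963379), (0.17550307512283325, 0.16560086607933044), 80.1885986328125)
```

View pics/s8z.png

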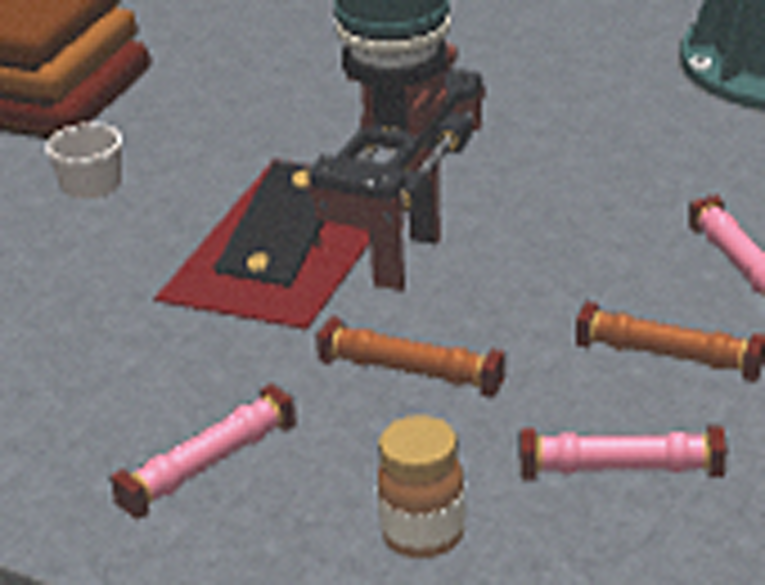

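>>> step_arm(
  increments=[
    [60, -0.5, 0.5, -25, 0, 0, 0],
    [60, 0, 0, -25, 0, 0, 0],
    [60, 0, 0, -25, 0, 0, 0],
    [60, 0, 0, -15, 0, 0, 0],
    [60, 0, 0, -8, 0, 0, 0],
  ],
)

```text
time_s: 15.52
tool_pos: [0.6322, -0.0888, 0.1858]
orientation: [-0.002, 0.664, 0.748, -0.001]
contact_force: [-1.4, 0.2, 0.0]
gripper_width: 0.684
```

>>> step_arm(
  increments=[
    [15, 0, 0, -2, 0, 0, 0],
    [15, 0, 0, 0, 0, 0, 0],
    [15, 0, 0, 0, 0, 0, 0],
    [15, 0, 0, 0, 0, 0, 0],
    [15, 0, 0, 0, 0, 0, 0],
  ],
  force=25,
)

```text
time_s: 15.93
tool_pos: [0.6337, -0.0892, 0.1874]
orientation: [0.001, 0.664, 0.748, 0.0]
contact_force: [-0.1, 0.3, -0.2]
gripper_width: 0.34
```

>>> step_arm(
  increments=[
    [15, 0, 0, 0, 0, 0, 0],
    [15, 0, 0, 0, 0, 0, 0],
    [15, 0, 0, 0, 0, 0, 0],
    [15, 0, 0, 5, 0, 0, 0],
    [15, 0, 0, 10, 0, 0, 0],
  ],
)

```text
time_s: 16.35
tool_pos: [0.6321, -0.0888, 0.2001]
orientation: [-0.002, 0.664, 0.748, -0.001]
contact_force: [-0.1, -0.8, -2.7]
gripper_width: 0.28
```

>>> step_arm(
  increments=[
    [15, 0, 0, 10, 0, 0, 0],
    [15, 0, 0, 5, 0, 0, 0],
    [15, 0, 0, 0, 0, 0, 0],
    [15, 0, 0, 0, 0, 0, 0],
    [15, 0, 0, 0, 0, 0, 0],
  ],
)

```text
time_s: 16.77
tool_pos: [0.633, -0.089, 0.216]
orientation: [-0.0, 0.664, 0.748, -0.0]
contact_force: [-0.5, 0.3, -3.1]
gripper_width: 0.279
```

Run:
```python
from h import *
ob();avg(12)
s=cam("scene","scene9")
cv2.imwrite("pics/s9z.png",cv2.resize(s["img"][130:260,200:370],None,fx=4.5,fy=4.5,interpolation=cv2.INTER_CUBIC))
```

```text
t 16.77 pos [633. -89. 216.] q [-0.248  0.619  1.591 -0.     0.932 -0.367] ori [-2.000e-04  6.637e-01  7.480e-01 -1.000e-04] F [-0.47  0.27 -3.1 ] M [ 0.036 -0.067 -0.018] w 24.5
avgF [-0.122  0.137 -2.566] avgM [ 0.0451 -0.0834 -0.0087] sd [0.03  0.026 0.019]
```

View pics/s9z.png

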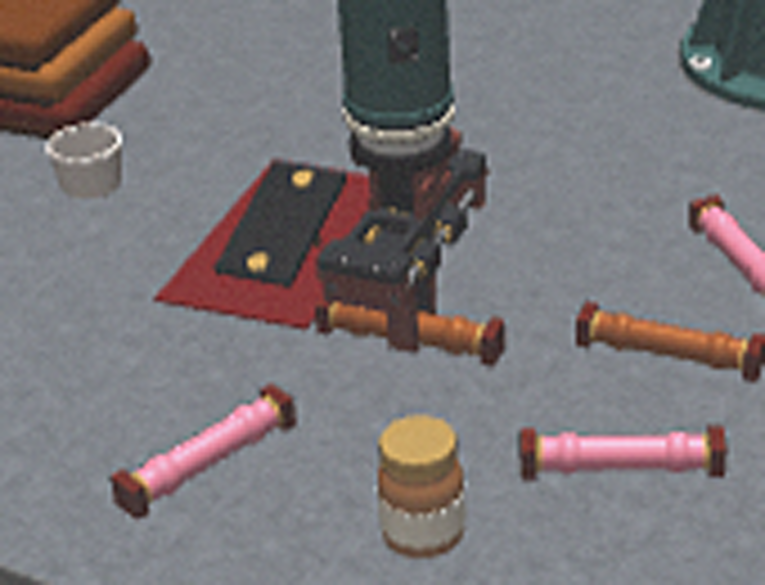

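>>> step_arm(
  increments=[
    [15, 0, 0, -12, 0, 0, 0],
    [15, 0, 0, -12, 0, 0, 0],
    [15, 0, 0, -4, 0, 0, 0],
    [15, 0, 0, -1, 0, 0, 0],
    [15, 0, 0, 0, 0, 0, 0],
  ],
)

```text
time_s: 17.83
tool_pos: [0.6325, -0.0889, 0.187]
orientation: [-0.001, 0.664, 0.748, -0.001]
contact_force: [-3.2, 0.5, 7.4]
gripper_width: 0.277
```

>>> step_arm(
  increments=[
    [55, 0, 0, 0, 0, 0, 0],
    [55, 0, 0, 0, 0, 0, 0],
    [55, 0, 0, 0, 0, 0, 0],
    [55, 0, 0, 0, 0, 0, 0],
    [55, 0, 0, 0, 0, 0, 0],
  ],
)

```text
time_s: 18.25
tool_pos: [0.6332, -0.0891, 0.1868]
orientation: [-0.0, 0.664, 0.748, -0.0]
contact_force: [1.0, -0.3, -0.0]
gripper_width: 0.608
```

>>> step_arm(
  increments=[
    [55, -1, 10, 0, 0, 0, 0],
    [55, -1, 10, 0, 0, 0, 0],
    [55, -1, 10, 0, 0, 0, 0],
    [55, -2, 10, 0, 0, 0, 0],
    [55, 0, 0, 0, 0, 0, 0],
  ],
)

```text
time_s: 18.67
tool_pos: [0.6274, -0.0465, 0.187]
orientation: [-0.001, 0.663, 0.749, -0.0]
contact_force: [0.7, 0.3, 0.5]
gripper_width: 0.626
```

Run:
```python
from h import *
ob()
s=cam("scene","scene10")
cv2.imwrite("pics/s10z.png",cv2.resize(s["img"][180:240,250:330],None,fx=9,fy=9,interpolation=cv2.INTER_CUBIC))
```

```text
t 18.67 pos [627.4 -46.5 187. ] q [-1.84e-01  6.48e-01  1.63e+00  1.00e-03  8.65e-01 -3.06e-01] ori [-8.000e-04  6.629e-01  7.487e-01 -1.000e-04] F [0.75 0.35 0.5 ] M [-0.075 -0.06   0.001] w 55.0
```

View pics/s10z.png

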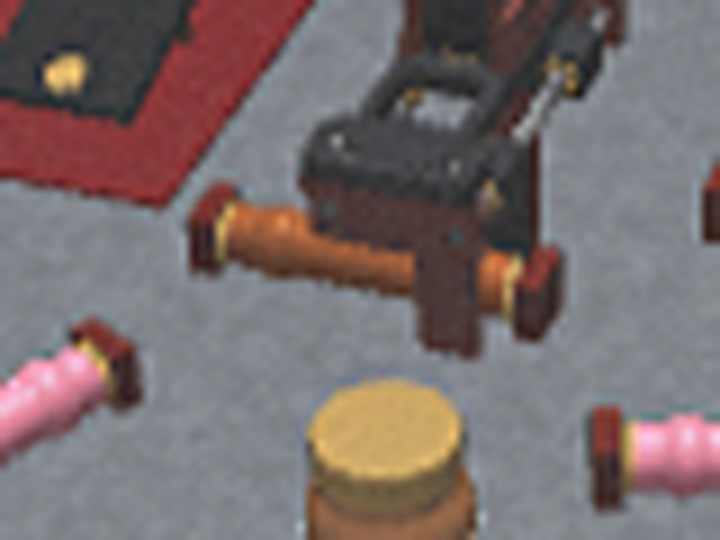

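>>> step_arm(
  increments=[
    [20, 0, 0, 0, 0, 0, 0],
    [20, 0, 0, 0, 0, 0, 0],
    [20, 0, 0, 0, 0, 0, 0],
    [20, 0, 0, 0, 0, 0, 0],
    [20, 0, 0, 0, 0, 0, 0],
  ],
  force=5.5,
)

```text
time_s: 19.13
tool_pos: [0.6282, -0.0495, 0.1871]
orientation: [-0.0, 0.664, 0.748, -0.0]
contact_force: [-0.2, -0.2, -1.0]
gripper_width: 0.335
```

>>> step_arm(
  increments=[
    [20, 0, 0, 0, 0, 0, 0],
    [20, 0, 0, 0, 0, 0, 0],
    [20, 0, 0, 0, 0, 0, 0],
    [20, 0, 0, 0, 0, 0, 0],
    [20, 0, 0, 0, 0, 0, 0],
  ],
)

```text
time_s: 19.55
tool_pos: [0.6282, -0.0493, 0.1871]
orientation: [0.0, 0.664, 0.748, -0.0]
contact_force: [-0.2, -2.3, 0.3]
gripper_width: 0.337
```

>>> step_arm(
  increments=[
    [20, 0, 0, 3, 0, 0, 0],
    [20, 0, 0, 6, 0, 0, 0],
    [20, 0, 0, 8, 0, 0, 0],
    [20, 0, -1, 8, 0, 0, 0],
    [20, 0, -1, 8, 0, 0, 0],
  ],
)

```text
time_s: 19.97
tool_pos: [0.6282, -0.051, 0.2212]
orientation: [0.0, 0.664, 0.748, 0.0]
contact_force: [0.3, -1.0, -1.2]
gripper_width: 0.336
```

>>> step_arm(
  increments=[
    [20, 0, -2, 8, 0, 0, 0],
    [20, 0, -2, 8, 0, 0, 0],
    [20, 0, -3, 8, 0, 0, 0],
    [20, 0, -4, 8, 0, 0, 0],
    [20, 0, -4, 8, 0, 0, 0],
  ],
)

```text
time_s: 20.38
tool_pos: [0.6281, -0.0665, 0.2611]
orientation: [0.0, 0.664, 0.748, -0.0]
contact_force: [-0.0, -0.9, -1.3]
gripper_width: 0.335
```

>>> step_arm(
  increments=[
    [20, 0, -5, 8, 0, 0, 0],
    [20, 0, -5, 8, 0, 0, 0],
    [20, 0, -5, 8, 0, 0, 0],
    [20, 0, -4, 8, 0, 0, 0],
    [20, 0, -4, 8, 0, 0, 0],
  ],
)

```text
time_s: 20.8
tool_pos: [0.6279, -0.0895, 0.3007]
orientation: [-0.0, 0.664, 0.748, -0.0]
contact_force: [0.5, 0.4, -2.5]
gripper_width: 0.339
```

>>> step_arm(
  increments=[
    [20, 0, 0, 10, 0, 0, 0],
    [20, 0, 0, 10, 0, 0, 0],
    [20, 0, 0, 10, 0, 0, 0],
    [20, 0, 0, 8, 0, 0, 0],
    [20, 0, 0, 4, 0, 0, 0],
  ],
)

```text
time_s: 21.22
tool_pos: [0.6286, -0.089, 0.3439]
orientation: [0.001, 0.664, 0.748, 0.0]
contact_force: [0.2, 0.4, -2.7]
gripper_width: 0.336
```

Run:
```python
from h import *
ob()
s=cam("scene","scene11")
cv2.imwrite("pics/s11z.png",cv2.resize(s["img"][120:260,200:370],None,fx=4.5,fy=4.5,interpolation=cv2.INTER_CUBIC))
```

```text
t 21.22 pos [628.6 -89.  343.9] q [-0.249  0.464  1.501 -0.     1.175 -0.369] ori [1.000e-03 6.635e-01 7.482e-01 4.000e-04] F [ 0.17  0.4  -2.72] M [-0.102 -0.126 -0.005] w 29.5
```

View pics/s11z.png

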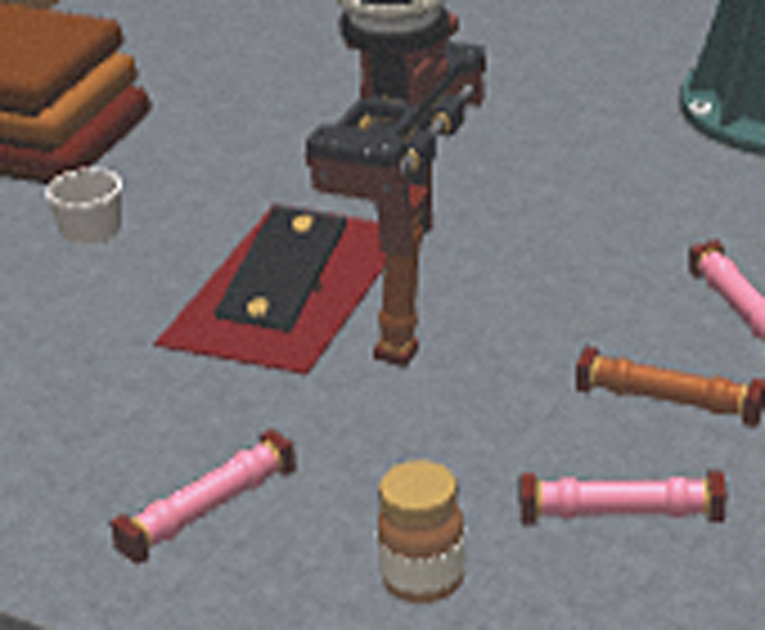

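>>> step_arm(
  increments=[
    [20, 0, 0, 0, 0, 0, 0],
    [20, 0, 0, 0, 0, 0, 0],
    [20, 0, 0, 0, 0, 0, 0],
    [20, 0, 0, 0, 0, 0, 0],
    [20, 0, 0, 0, 0, 0, 0],
  ],
  force=25,
)

```text
time_s: 21.68
tool_pos: [0.628, -0.089, 0.3416]
orientation: [-0.0, 0.664, 0.748, -0.0]
contact_force: [-0.3, 0.5, -2.6]
gripper_width: 0.328
```

```bash
cat >> h.py <<'E'
def hang(s,xy,zlo,zhi,rad=.09):
    W=s["W"];h=masks(s)
    m=(np.hypot(W[...,0]-xy[0],W[...,1]-xy[1])<rad)&(W[...,2]>zlo)&(W[...,2]<zhi)&(h[...,1]>130)
    n,l,st,ce=cv2.connectedComponentsWithStats(m.astype(np.uint8)); i=1+np.argmax(st[1:,4]);P=W[l==i]
    # slice centroid of visible surface (edges mid) vs height
    mu=P.mean(0);u,sv,vt=np.linalg.svd(P-mu);a=vt[0]*np.sign(vt[0][2]);print("n",len(P),"mu",mu.round(4),"axis up",a.round(3),"tiltx deg",np.degrees(np.arctan2(a[0],a[2])).round(1),"tilty",np.degrees(np.arctan2(a[1],a[2])).round(1),"zmin",P[:,2].min().round(4),"sv",sv.round(3))
    # image based: mid line in each row, at camera-perp depth
    rows=np.unique(np.argwhere(l==i)[:,0]);mid=[(r,np.argwhere((l==i)[r]).mean(),((l==i)[r]).sum()) for r in rows]
    return mid
E
python3 - <<'E'
from h import *
ob();s=cam("scene")
mid=hang(s,(.6286,-.089),.03,.15)
r=np.array(mid);print(r[::2].round(1).tolist())
# reference: vertical line projection
for z in (.04,.1,.16): print(proj(s,(.628,-.089,z)))
E
```

```text
t 21.68 pos [628.  -89.  341.6] q [-0.25   0.466  1.503 -0.     1.174 -0.369] ori [-5.000e-04  6.636e-01  7.481e-01 -3.000e-04] F [-0.31  0.53 -2.65] M [ 0.012 -0.048  0.049] w 28.8
n 8 mu [ 0.6418 -0.0974  0.0909] axis up [0.012 0.399 0.917] tiltx deg 0.8 tilty 23.5 zmin 0.0795 sv [0.015 0.008 0.005]
[[190.0, 286.0, 1.0], [192.0, 286.5, 2.0], [194.0, 286.0, 1.0]]
(np.float64(291.3421656855307), np.float64(202.27352232078658))
(np.float64(290.4868594862564), np.float64(188.1145272398245))
(np.float64(289.58850278747724), np.float64(173.24286129170557))
```

>>> step_arm(
  increments=[
    [20, -2, 8, 10, 0, 0, 0],
    [20, -3, 18, 10, 0, 0, 0],
    [20, -4, 26, 0, 0, 0, 0],
    [20, -4, 28, 0, 0, 0, 0],
    [20, -5, 28, 0, 0, 0, 0],
  ],
)

```text
time_s: 22.15
tool_pos: [0.61, 0.0202, 0.3632]
orientation: [0.0, 0.664, 0.748, 0.0]
contact_force: [0.8, 0.1, -3.2]
gripper_width: 0.326
```

>>> step_arm(
  increments=[
    [20, -5, 28, 0, 0, 0, 0],
    [20, -5, 28, 0, 0, 0, 0],
    [20, -4, 28, 0, 0, 0, 0],
    [20, -4, 28, 0, 0, 0, 0],
    [20, -4, 28, 0, 0, 0, 0],
  ],
)

```text
time_s: 22.57
tool_pos: [0.5875, 0.1608, 0.363]
orientation: [0.0, 0.664, 0.748, 0.0]
contact_force: [0.2, 0.1, -2.7]
gripper_width: 0.327
```

>>> step_arm(
  increments=[
    [20, -4, 28, 0, 0, 0, 0],
    [20, -4, 28, 0, 0, 0, 0],
    [20, -4, 28, 0, 0, 0, 0],
    [20, -4, 28, 0, 0, 0, 0],
    [20, -4, 22, 0, 0, 0, 0],
  ],
)

```text
time_s: 22.98
tool_pos: [0.5674, 0.2955, 0.363]
orientation: [-0.0, 0.663, 0.748, 0.001]
contact_force: [0.2, 0.4, -1.7]
gripper_width: 0.327
```

>>> step_arm(
  increments=[
    [20, -2, 10, 0, 0, 0, 0],
    [20, 0, 4, 0, 0, 0, 0],
    [20, 0, 0, 0, 0, 0, 0],
    [20, 0, 0, 0, 0, 0, 0],
    [20, 0, 0, 0, 0, 0, 0],
  ],
)

```text
time_s: 23.4
tool_pos: [0.5664, 0.3057, 0.3622]
orientation: [0.0, 0.664, 0.748, -0.0]
contact_force: [-0.2, -0.3, -1.9]
gripper_width: 0.326
```

```bash
cat >> h.py <<'E'
def overlay(s,name,bead,tilt_y=0,tilt_x=0,box=(380,130,480,260),f=6):
    # bead: grasp point xyz; draws the axis from bead 35mm up to 115 down, tilt = bottom shift
    x0,y0,x1,y1=box;im=cv2.resize(s["img"][y0:y1,x0:x1],None,fx=f,fy=f,interpolation=cv2.INTER_CUBIC)
    for (ty,col) in ((0,(255,255,0)),):
        p=[proj(s,np.array(bead)+np.array([0,0,1])*d) for d in (.035,-.115)]
        q=[(int((a-x0+.5)*f),int((b-y0+.5)*f)) for a,b in p];cv2.line(im,q[0],q[1],col,1)
    cv2.imwrite(f"pics/{name}.png",im)
E
python3 - <<'E'
from h import *
o=ob();s=cam("scene","scene12")
t=o["tool_pos"];overlay(s,"s12z",(t[0],t[1],t[2]-.172),box=(370,120,500,220))
E
```

```text
t 23.4 pos [566.4 305.7 362.2] q [ 3.880e-01  4.580e-01  1.459e+00 -1.000e-03  1.224e+00  2.700e-01] ori [ 1.000e-04  6.641e-01  7.476e-01 -3.000e-04] F [-0.18 -0.29 -1.89] M [-0.025 -0.091 -0.02 ] w 28.6
```

View pics/s12z.png

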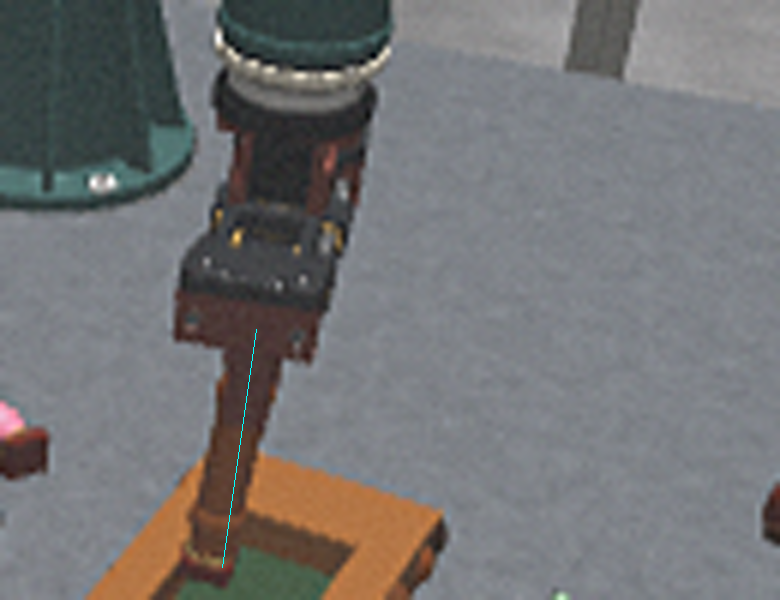

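>>> step_arm(
  increments=[
    [20, 0, -4.5, 0, 1.5, 0.18, 0],
    [20, 0, -4.5, 0, 1.5, 0.18, 0],
    [20, 0, -4, 0, 1.5, 0.18, 0],
    [20, 0, 0, 0, 0, 0, 0],
    [20, 0, 0, 0, 0, 0, 0],
  ],
)

```text
time_s: 23.87
tool_pos: [0.5665, 0.2927, 0.3622]
orientation: [-0.029, 0.664, 0.747, 0.026]
contact_force: [-0.3, -0.2, -3.2]
gripper_width: 0.327
```

>>> step_arm(
  increments=[
    [20, 0, 0, -10, 0, 0, 0],
    [20, 0, 0, -10, 0, 0, 0],
    [20, 0, 0, -10, 0, 0, 0],
    [20, 0, 0, 0, 0, 0, 0],
    [20, 0, 0, 0, 0, 0, 0],
  ],
)

```text
time_s: 24.28
tool_pos: [0.5656, 0.294, 0.3305]
orientation: [-0.03, 0.663, 0.748, 0.025]
contact_force: [-0.8, 0.0, -2.8]
gripper_width: 0.329
```

Run:
```python
from h import *
o=ob();s=cam("scene","scene13")
q=o["orientation"];Rm=R.from_quat([*q[1:],q[0]]);b=o["tool_pos"]+Rm.apply([0,0,.172]);print(b)
overlay(s,"s13z",b,box=(370,140,500,240))
```

```text
t 24.28 pos [565.6 294.  330.5] q [0.347 0.476 1.519 0.085 1.134 0.192] ori [-0.0303  0.663   0.7476  0.0248] F [-0.82  0.04 -2.77] M [-0.099 -0.128 -0.012] w 28.9
[0.5634336  0.30725084 0.15905156]
```

View pics/s13z.png

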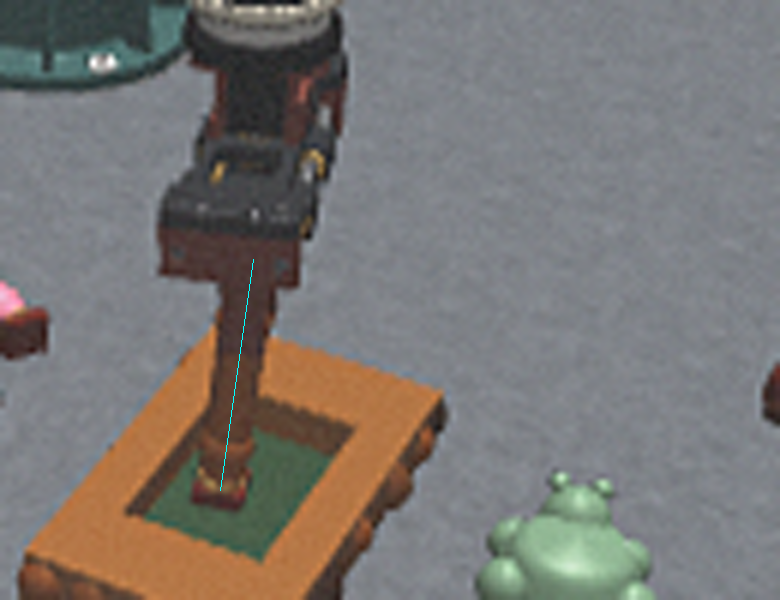

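>>> step_arm(
  increments=[
    [20, 0, 0, -8, 0, 0, 0],
    [20, 0, 0, -8, 0, 0, 0],
    [20, 0, 0, -6, 0, 0, 0],
    [20, 0, 0, -3, 0, 0, 0],
    [20, 0, 0, 0, 0, 0, 0],
  ],
)

```text
time_s: 24.75
tool_pos: [0.5657, 0.2937, 0.3059]
orientation: [-0.03, 0.663, 0.747, 0.025]
contact_force: [0.2, 0.4, -2.5]
gripper_width: 0.329
```

>>> step_arm(
  increments=[
    [20, 0, 0, -1, 0, 0, 0],
    [20, 0, 0, -1, 0, 0, 0],
    [20, 0, 0, -1, 0, 0, 0],
    [20, 0, 0, 0, 0, 0, 0],
    [20, 0, 0, 0, 0, 0, 0],
  ],
)

```text
time_s: 25.17
tool_pos: [0.5662, 0.294, 0.3043]
orientation: [-0.03, 0.663, 0.747, 0.026]
contact_force: [0.1, -0.0, -2.4]
gripper_width: 0.326
```

>>> step_arm(
  increments=[
    [20, 0, 0, -1, 0, 0, 0],
    [20, 0, 0, -1, 0, 0, 0],
    [20, 0, 0, 0, 0, 0, 0],
    [20, 0, 0, 0, 0, 0, 0],
    [20, 0, 0, 0, 0, 0, 0],
  ],
)

```text
time_s: 25.58
tool_pos: [0.5662, 0.2939, 0.3021]
orientation: [-0.03, 0.663, 0.747, 0.026]
contact_force: [-0.1, -0.3, -2.0]
gripper_width: 0.326
```

Run:
```python
from h import *
o=ob();avg(5);s=cam("scene","scene14")
q=o["orientation"];Rm=R.from_quat([*q[1:],q[0]]);b=o["tool_pos"]+Rm.apply([0,0,.172]);print(b)
overlay(s,"s14z",b,box=(370,140,500,240))
```

```text
t 25.58 pos [566.2 293.9 302.1] q [0.346 0.506 1.546 0.088 1.074 0.186] ori [-0.0296  0.6631  0.7474  0.0262] F [-0.15 -0.32 -2.01] M [-0.085 -0.094 -0.004] w 28.6
avgF [-0.238 -0.023 -2.291] avgM [-0.1186 -0.0971  0.0052] sd [0.018 0.021 0.012]
[0.56452624 0.30740873 0.13066421]
```

View pics/s14z.png

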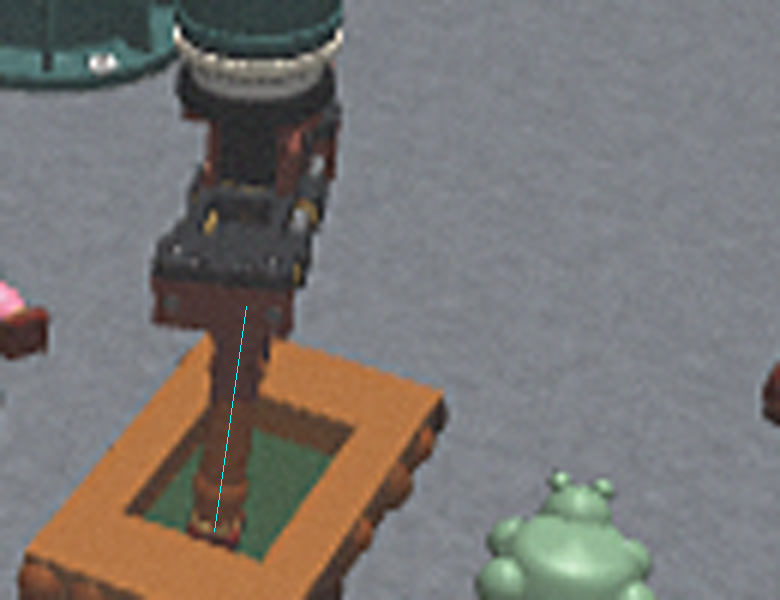

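>>> step_arm(
  increments=[
    [20, 0, 0, -1, 0, 0, 0],
    [20, 0, 0, -1, 0, 0, 0],
    [20, 0, 0, -0.5, 0, 0, 0],
    [20, 0, 0, 0, 0, 0, 0],
    [20, 0, 0, 0, 0, 0, 0],
  ],
)

```text
time_s: 26.3
tool_pos: [0.5665, 0.2943, 0.3016]
orientation: [-0.029, 0.663, 0.747, 0.027]
contact_force: [-2.3, 0.2, 9.6]
gripper_width: 0.327
```

>>> step_arm(
  increments=[
    [20, 0, 0, -0.5, 0, 0, 0],
    [20, 0, 0, -0.5, 0, 0, 0],
    [20, 0, 0, 0, 0, 0, 0],
    [20, 0, 0, 0, 0, 0, 0],
    [20, 0, 0, 0, 0, 0, 0],
  ],
)

```text
time_s: 26.72
tool_pos: [0.5666, 0.2944, 0.3016]
orientation: [-0.029, 0.663, 0.747, 0.028]
contact_force: [-3.8, -1.0, 16.0]
gripper_width: 0.327
```

>>> step_arm(
  increments=[
    [20, 0, 0, -0.5, 0, 0, 0],
    [20, 0, 0, -0.5, 0, 0, 0],
    [20, 0, 0, 0, 0, 0, 0],
    [20, 0, 0, 0, 0, 0, 0],
    [20, 0, 0, 0, 0, 0, 0],
  ],
)

```text
time_s: 27.13
tool_pos: [0.567, 0.2945, 0.3014]
orientation: [-0.029, 0.663, 0.748, 0.029]
contact_force: [-4.7, -1.0, 19.9]
gripper_width: 0.328
```

Run:
```python
from h import *
o=ob();avg(5)
```

```text
t 27.13 pos [567.  294.5 301.4] q [0.347 0.507 1.546 0.089 1.067 0.185] ori [-0.0288  0.663   0.7475  0.0285] F [-4.67 -0.96 19.93] M [-0.154  0.989  0.136] w 28.8
avgF [-3.881 -1.429 19.685] avgM [-0.1191  0.8965  0.0988] sd [0.015 0.032 0.032]
```

>>> step_arm(
  increments=[
    [20, 0, 0, 1, 0, 0, 0],
    [20, 0, 0, 0.7, 0, 0, 0],
    [20, 0, 0, 0, 0, 0, 0],
    [20, 0, 0, 0, 0, 0, 0],
    [20, 0, 0, 0, 0, 0, 0],
  ],
  force=4,
)

```text
time_s: 27.8
tool_pos: [0.5666, 0.2942, 0.3002]
orientation: [-0.029, 0.663, 0.747, 0.027]
contact_force: [-1.5, 0.8, 7.4]
gripper_width: 0.335
```

>>> step_arm(
  increments=[
    [33, 0, 0, 0, 0, 0, 0],
    [38, 0, 0, 0, 0, 0, 0],
    [44, 0, 0, 0, 0, 0, 0],
    [44, 0, 0, 0, 0, 0, 0],
    [44, 0, 0, 0, 0, 0, 0],
  ],
)

```text
time_s: 28.22
tool_pos: [0.5661, 0.2939, 0.299]
orientation: [-0.03, 0.663, 0.747, 0.026]
contact_force: [-0.7, 0.7, -0.1]
gripper_width: 0.505
```

Run:
```python
from h import *
o=ob();s=cam("scene","scene15")
q=o["orientation"];Rm=R.from_quat([*q[1:],q[0]]);b=o["tool_pos"]+Rm.apply([0,0,.172]);print(b)
overlay(s,"s15z",b,box=(370,140,500,240))
```

```text
t 28.22 pos [566.1 293.9 299. ] q [0.346 0.51  1.548 0.088 1.068 0.185] ori [-0.0298  0.6632  0.7474  0.0259] F [-0.66  0.71 -0.14] M [-0.06  -0.111 -0.031] w 44.3
[0.56432488 0.30730794 0.12749398]
```

View pics/s15z.png

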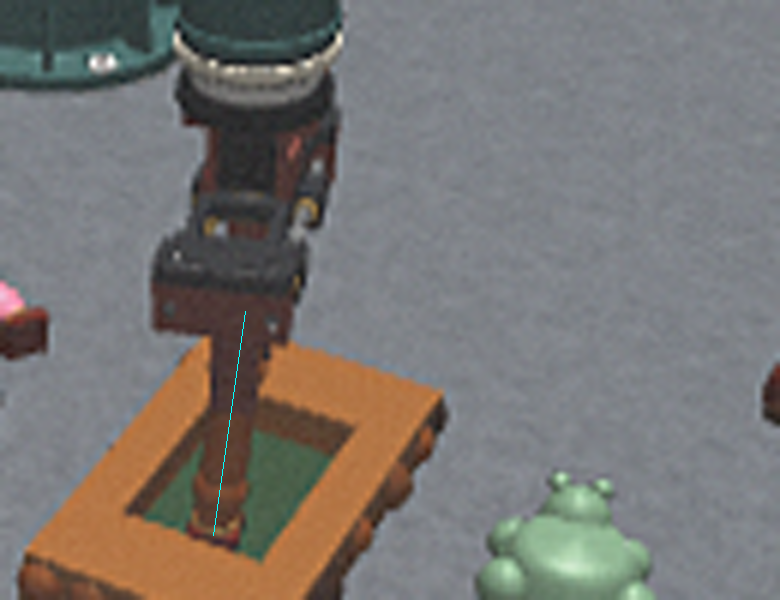

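>>> step_arm(
  increments=[
    [44, 0, -0.8, 10, 0, 0, 0],
    [44, 0, -1.5, 18, 0, 0, 0],
    [44, 0, -1.5, 18, 0, 0, 0],
    [44, 0, -1.5, 18, 0, 0, 0],
    [44, 0, -1.6, 20, 0, 0, 0],
  ],
)

```text
time_s: 28.68
tool_pos: [0.566, 0.2869, 0.3845]
orientation: [-0.03, 0.663, 0.747, 0.026]
contact_force: [0.6, -0.2, -0.4]
gripper_width: 0.502
```

>>> step_arm(
  increments=[
    [60, -3, -20, 0, 0, 0, 0],
    [60, -6, -30, 0, -1.5, -0.18, 0],
    [60, -6, -30, 0, -1.5, -0.18, 0],
    [60, -6, -30, 0, -1.5, -0.18, 0],
    [60, -6, -30, 0, 0, 0, 0],
  ],
)

```text
time_s: 29.1
tool_pos: [0.5387, 0.146, 0.3842]
orientation: [0.001, 0.663, 0.748, -0.0]
contact_force: [-0.6, -0.4, -0.3]
gripper_width: 0.685
```

>>> step_arm(
  increments=[
    [60, -6, -30, -20, 0, 0, 0],
    [60, -7, -28, -30, 0, 0, 0],
    [60, 0, 0, -30, 0, 0, 0],
    [60, 0, 0, -20, 0, 0, 0],
    [60, 0, 0, 0, 0, 0, 0],
  ],
)

```text
time_s: 29.52
tool_pos: [0.5244, 0.0882, 0.2805]
orientation: [-0.002, 0.664, 0.748, -0.002]
contact_force: [-0.7, 0.2, 0.5]
gripper_width: 0.683
```

Run:
```python
from h import *
o=ob();avg(6);s=cam("scene","scene16");c=cam("top","top16")
cv2.imwrite("pics/s16z.png",cv2.resize(s["img"][130:260,320:480],None,fx=4.5,fy=4.5,interpolation=cv2.INTER_CUBIC))
cv2.imwrite("pics/t16z.png",cv2.resize(c["img"][150:290,180:400],None,fx=3.5,fy=3.5,interpolation=cv2.INTER_CUBIC))
```

```text
t 29.52 pos [524.4  88.2 280.5] q [ 0.037  0.412  1.79  -0.     0.946 -0.081] ori [-0.0024  0.6642  0.7475 -0.0023] F [-0.71  0.22  0.49] M [-0.02  -0.071  0.012] w 60.0
avgF [ 0.128 -0.087  0.243] avgM [-0.0401 -0.0979  0.0124] sd [0.04  0.016 0.024]
```

View pics/s16z.png

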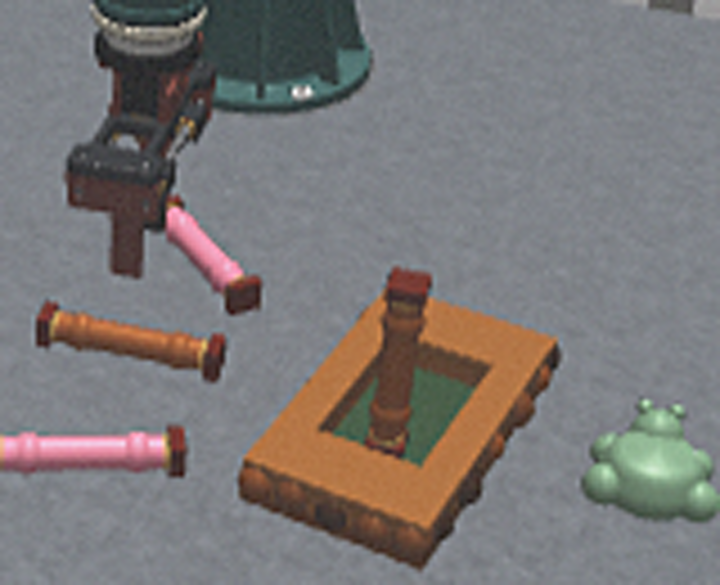

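View pics/t16z.png

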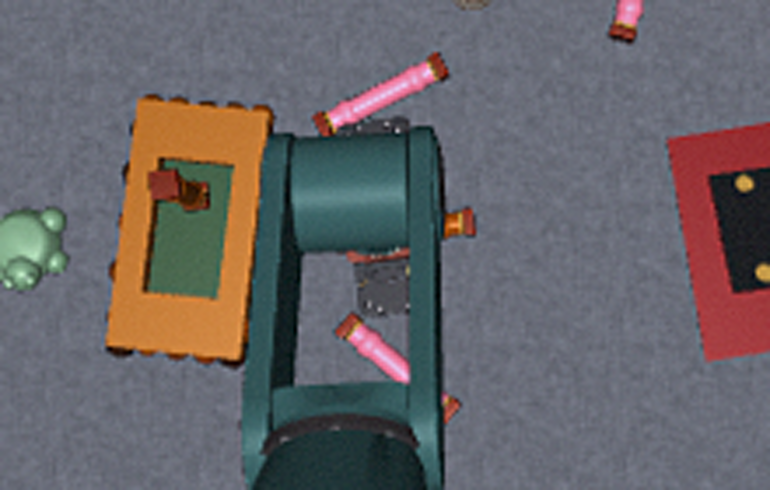

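>>> step_arm(
  increments=[
    [60, 0, -0.5, -20, 0, 0, 0],
    [60, 0, 0, -25, 0, 0, 0],
    [60, 0, 0, -25, 0, 0, 0],
    [60, 0, 0, -15, 0, 0, 0],
    [60, 0, 0, -10, 0, 0, 0],
  ],
  force=25,
)

```text
time_s: 30.33
tool_pos: [0.5258, 0.0887, 0.1872]
orientation: [-0.0, 0.663, 0.748, -0.0]
contact_force: [0.0, 0.3, 0.3]
gripper_width: 0.688
```

>>> step_arm(
  increments=[
    [15, 0, 0, 0, 0, 0, 0],
    [15, 0, 0, 0, 0, 0, 0],
    [15, 0, 0, 0, 0, 0, 0],
    [15, 0, 0, 0, 0, 0, 0],
    [15, 0, 0, 0, 0, 0, 0],
  ],
)

```text
time_s: 30.75
tool_pos: [0.5267, 0.0886, 0.1894]
orientation: [0.001, 0.664, 0.748, 0.001]
contact_force: [0.0, -0.7, 0.3]
gripper_width: 0.346
```

>>> step_arm(
  increments=[
    [15, 0, 0, 0, 0, 0, 0],
    [15, 0, 0, 0, 0, 0, 0],
    [15, 0, 0, 0, 0, 0, 0],
    [15, 0, 0, 5, 0, 0, 0],
    [15, 0, 0, 10, 0, 0, 0],
  ],
)

```text
time_s: 31.17
tool_pos: [0.5253, 0.0885, 0.2028]
orientation: [-0.001, 0.664, 0.748, -0.001]
contact_force: [0.1, -0.7, -2.5]
gripper_width: 0.276
```

>>> step_arm(
  increments=[
    [15, 0, 0, 10, 0, 0, 0],
    [15, 0, 0, 5, 0, 0, 0],
    [15, 0, 0, 0, 0, 0, 0],
    [15, 0, 0, 0, 0, 0, 0],
    [15, 0, 0, 0, 0, 0, 0],
  ],
)

```text
time_s: 31.58
tool_pos: [0.526, 0.0885, 0.2184]
orientation: [-0.0, 0.664, 0.748, -0.0]
contact_force: [0.0, 0.3, -2.7]
gripper_width: 0.279
```

Run:
```python
from h import *
ob();avg(12)
s=cam("scene","scene17")
cv2.imwrite("pics/s17z.png",cv2.resize(s["img"][130:260,300:460],None,fx=4.5,fy=4.5,interpolation=cv2.INTER_CUBIC))
```

```text
t 31.58 pos [526.   88.5 218.4] q [ 0.037  0.507  1.836  0.     0.798 -0.082] ori [-1.000e-04  6.637e-01  7.480e-01 -1.000e-04] F [ 0.05  0.34 -2.71] M [-0.131 -0.119 -0.041] w 24.5
avgF [ 0.071  0.135 -2.439] avgM [-0.1081 -0.0958  0.0059] sd [0.023 0.039 0.022]
```

View pics/s17z.png

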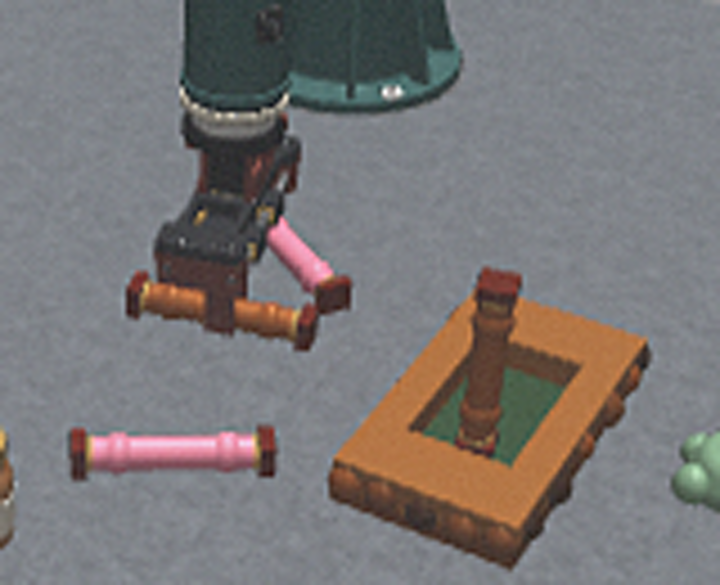

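>>> step_arm(
  increments=[
    [15, 0, 0, -12, 0, 0, 0],
    [15, 0, 0, -12, 0, 0, 0],
    [15, 0, 0, -5, 0, 0, 0],
    [15, 0, 0, -2, 0, 0, 0],
    [15, 0, 0, 0, 0, 0, 0],
  ],
)

```text
time_s: 32.65
tool_pos: [0.5259, 0.0885, 0.1884]
orientation: [-0.0, 0.664, 0.748, -0.0]
contact_force: [-4.1, -0.3, 11.2]
gripper_width: 0.278
```

>>> step_arm(
  increments=[
    [55, 0, 0, 0, 0, 0, 0],
    [55, 0, 0, 0, 0, 0, 0],
    [55, 0, 0, 0, 0, 0, 0],
    [55, 0, 0, 0, 0, 0, 0],
    [55, 0, 0, 0, 0, 0, 0],
  ],
)

```text
time_s: 33.07
tool_pos: [0.5262, 0.0885, 0.1873]
orientation: [-0.0, 0.664, 0.748, -0.0]
contact_force: [-0.3, 0.7, 0.1]
gripper_width: 0.606
```

>>> step_arm(
  increments=[
    [55, 1, -10, 0, 0, 0, 0],
    [55, 1, -10, 0, 0, 0, 0],
    [55, 1, -10, 0, 0, 0, 0],
    [55, 1.5, -10, 0, 0, 0, 0],
    [55, 0, 0, 0, 0, 0, 0],
  ],
)

```text
time_s: 33.48
tool_pos: [0.5312, 0.0463, 0.1874]
orientation: [0.0, 0.664, 0.747, -0.0]
contact_force: [-0.5, -0.3, 0.0]
gripper_width: 0.63
```

Run:
```python
from h import *
ob()
s=cam("scene","scene18")
cv2.imwrite("pics/s18z.png",cv2.resize(s["img"][170:230,310:390],None,fx=9,fy=9,interpolation=cv2.INTER_CUBIC))
```

```text
t 33.48 pos [531.2  46.3 187.4] q [-4.200e-02  5.580e-01  1.855e+00 -1.000e-03  7.280e-01 -1.590e-01] ori [ 3.000e-04  6.644e-01  7.474e-01 -0.000e+00] F [-0.47 -0.29  0.03] M [-0.052 -0.102  0.012] w 55.3
```

View pics/s18z.png

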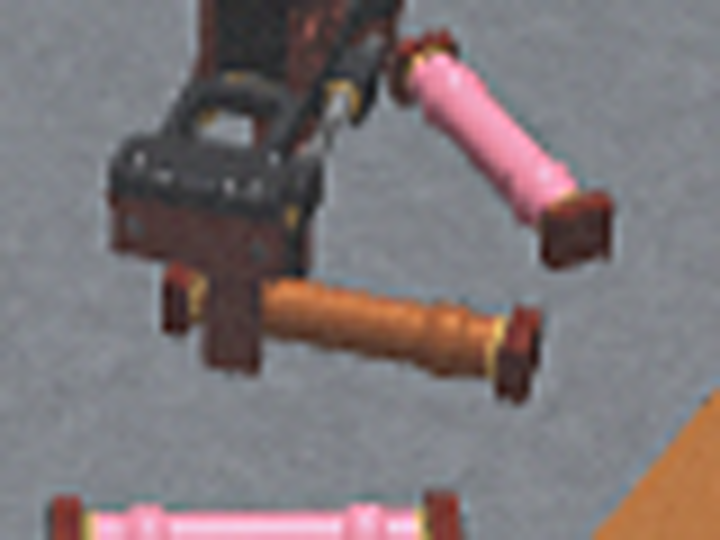

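>>> step_arm(
  increments=[
    [20, 0, 0, 0, 0, 0, 0],
    [20, 0, 0, 0, 0, 0, 0],
    [20, 0, 0, 0, 0, 0, 0],
    [20, 0, 0, 0, 0, 0, 0],
    [20, 0, 0, 0, 0, 0, 0],
  ],
  force=5.5,
)

```text
time_s: 33.95
tool_pos: [0.5306, 0.0489, 0.1873]
orientation: [-0.0, 0.663, 0.748, -0.0]
contact_force: [0.5, 0.6, -0.4]
gripper_width: 0.336
```

>>> step_arm(
  increments=[
    [20, 0, 0, 0, 0, 0, 0],
    [20, 0, 0, 0, 0, 0, 0],
    [20, 0, 0, 0, 0, 0, 0],
    [20, 0, 0, 0, 0, 0, 0],
    [20, 0, 0, 0, 0, 0, 0],
  ],
)

```text
time_s: 34.37
tool_pos: [0.5306, 0.0487, 0.1873]
orientation: [-0.0, 0.664, 0.748, -0.0]
contact_force: [0.4, 2.0, -0.4]
gripper_width: 0.337
```

Run:
```python
from h import *
ob()
```

```text
t 34.37 pos [530.6  48.7 187.3] q [-0.038  0.558  1.855  0.     0.729 -0.158] ori [-2.000e-04  6.637e-01  7.480e-01 -0.000e+00] F [ 0.43  2.04 -0.37] M [ 0.242 -0.022 -0.047] w 29.6
```

>>> step_arm(
  increments=[
    [20, 0, 0, 3, 0, 0, 0],
    [20, 0, 0, 6, 0, 0, 0],
    [20, 0, 0, 8, 0, 0, 0],
    [20, 0, 1, 8, 0, 0, 0],
    [20, 0, 1, 8, 0, 0, 0],
  ],
)

```text
time_s: 34.78
tool_pos: [0.5307, 0.0505, 0.2214]
orientation: [0.0, 0.664, 0.748, 0.0]
contact_force: [0.1, 0.1, -1.7]
gripper_width: 0.335
```

>>> step_arm(
  increments=[
    [20, 0, 2, 8, 0, 0, 0],
    [20, 0, 2, 8, 0, 0, 0],
    [20, 0, 3, 8, 0, 0, 0],
    [20, 0, 4, 8, 0, 0, 0],
    [20, 0, 4, 8, 0, 0, 0],
  ],
)

```text
time_s: 35.2
tool_pos: [0.5306, 0.0659, 0.2612]
orientation: [-0.0, 0.664, 0.748, 0.0]
contact_force: [0.0, 1.3, -1.2]
gripper_width: 0.334
```

>>> step_arm(
  increments=[
    [20, 0, 5, 8, 0, 0, 0],
    [20, 0, 5, 8, 0, 0, 0],
    [20, 0, 5, 8, 0, 0, 0],
    [20, 0, 4, 8, 0, 0, 0],
    [20, 0, 4, 8, 0, 0, 0],
  ],
)

```text
time_s: 35.62
tool_pos: [0.5305, 0.089, 0.301]
orientation: [-0.0, 0.663, 0.748, -0.0]
contact_force: [0.3, -0.3, -3.0]
gripper_width: 0.337
```

>>> step_arm(
  increments=[
    [20, 0, 0, 12, 0, 0, 0],
    [20, 0, 0, 13, 0, 0, 0],
    [20, 0, 0, 13, 0, 0, 0],
    [20, 0, 0, 13, 0, 0, 0],
    [20, 0, 0, 10, 0, 0, 0],
  ],
)

```text
time_s: 36.03
tool_pos: [0.5307, 0.0887, 0.3627]
orientation: [0.0, 0.664, 0.748, 0.0]
contact_force: [-1.0, 0.3, -2.7]
gripper_width: 0.334
```

>>> step_arm(
  increments=[
    [20, 0, 0, 0, 0, 0, 0],
    [20, 0, 0, 0, 0, 0, 0],
    [20, 0, 0, 0, 0, 0, 0],
    [20, 0, 0, 0, 0, 0, 0],
    [20, 0, 0, 0, 0, 0, 0],
  ],
)

```text
time_s: 36.45
tool_pos: [0.5303, 0.0885, 0.3605]
orientation: [-0.001, 0.664, 0.748, -0.001]
contact_force: [0.5, -0.3, -2.7]
gripper_width: 0.339
```

>>> step_arm(
  increments=[
    [20, 0, 0, 0, 0, 0, 0],
    [20, 0, 0, 0, 0, 0, 0],
    [20, 0, 0, 0, 0, 0, 0],
    [20, 0, 0, 0, 0, 0, 0],
    [20, 0, 0, 0, 0, 0, 0],
  ],
  force=25,
)

```text
time_s: 36.87
tool_pos: [0.5307, 0.0885, 0.3613]
orientation: [-0.0, 0.664, 0.748, -0.0]
contact_force: [-0.1, 0.8, -3.1]
gripper_width: 0.328
```

Run:
```python
from h import *
o=ob();s=cam("scene","scene19")
t=o["tool_pos"];overlay(s,"s19z",(t[0],t[1],t[2]-.172),box=(310,120,440,220))
```

```text
t 36.87 pos [530.7  88.5 361.3] q [ 0.037  0.315  1.697  0.     1.129 -0.083] ori [-1.000e-04  6.636e-01  7.480e-01 -0.000e+00] F [-0.05  0.81 -3.1 ] M [-0.064 -0.133 -0.018] w 28.8
```

View pics/s19z.png

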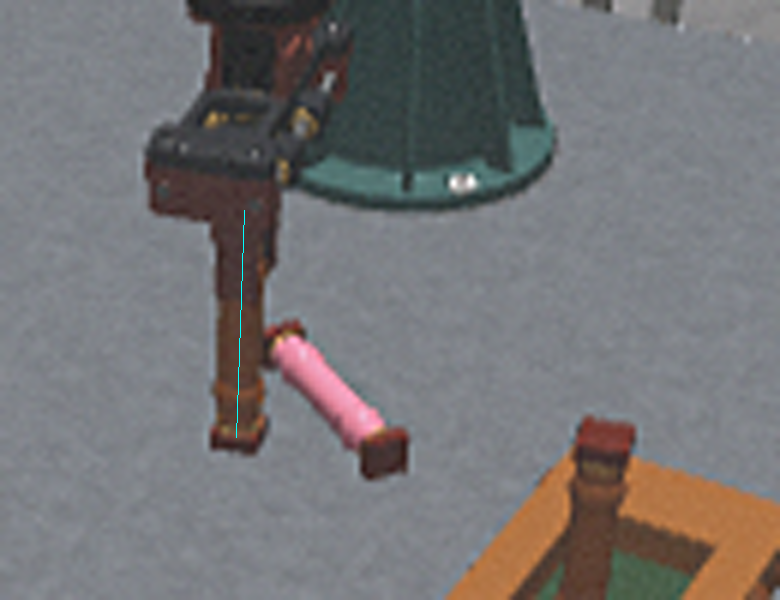

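>>> step_arm(
  increments=[
    [20, -2, 10, 0, 0, 0, 0],
    [20, -3, 20, 0, 0, 0, 0],
    [20, -4, 28, 0, 0, 0, 0],
    [20, -5, 28, 0, 0, 0, 0],
    [20, -5, 28, 0, 0, 0, 0],
  ],
)

```text
time_s: 37.33
tool_pos: [0.5112, 0.2041, 0.3614]
orientation: [-0.0, 0.664, 0.748, 0.0]
contact_force: [0.6, 0.2, -1.6]
gripper_width: 0.329
```

>>> step_arm(
  increments=[
    [20, -5, 28, 0, 0, 0, 0],
    [20, -4, 28, 0, 0, 0, 0],
    [20, -3, 26, 0, 0, 0, 0],
    [20, -2, 20, 0, 0, 0, 0],
    [20, -2, 10, 0, 0, 0, 0],
  ],
)

```text
time_s: 37.75
tool_pos: [0.4949, 0.3175, 0.3614]
orientation: [-0.0, 0.663, 0.749, 0.001]
contact_force: [-0.0, 0.2, -2.6]
gripper_width: 0.33
```

>>> step_arm(
  increments=[
    [20, 0, 0, 0, 0, 0, 0],
    [20, 0, 0, -10, 0, 0, 0],
    [20, 0, 0, -10, 0, 0, 0],
    [20, 0, 0, 0, 0, 0, 0],
    [20, 0, 0, 0, 0, 0, 0],
  ],
)

```text
time_s: 38.17
tool_pos: [0.4953, 0.3132, 0.3399]
orientation: [-0.001, 0.664, 0.748, -0.002]
contact_force: [0.8, -0.0, -2.6]
gripper_width: 0.329
```

Run:
```python
from h import *
o=ob();s=cam("scene","scene20")
t=o["tool_pos"];overlay(s,"s20z",(t[0],t[1],t[2]-.172),box=(370,130,500,230))
```

```text
t 38.17 pos [495.3 313.2 339.9] q [ 0.446  0.404  1.615 -0.     1.126  0.328] ori [-5.000e-04  6.642e-01  7.476e-01 -1.600e-03] F [ 0.78 -0.01 -2.64] M [-0.054 -0.093 -0.031] w 28.9
```

View pics/s20z.png

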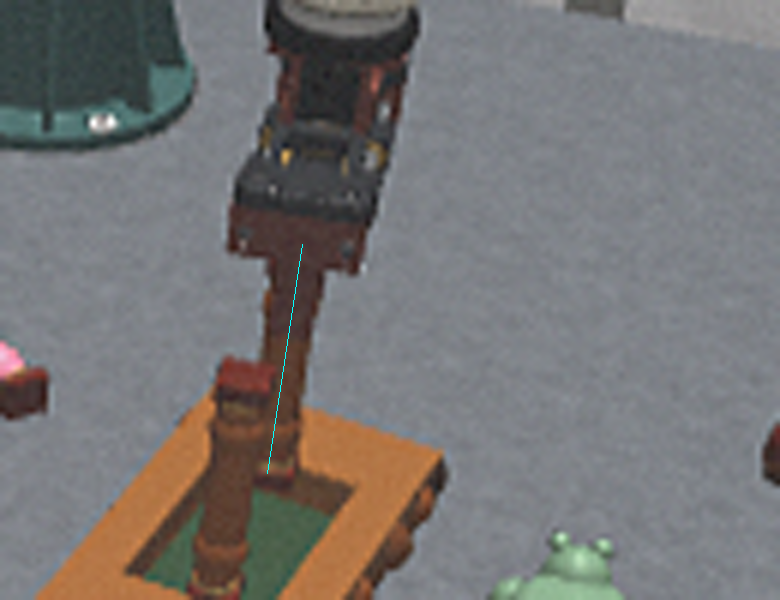

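>>> step_arm(
  increments=[
    [20, 0, 4.5, 0, -1.5, -0.18, 0],
    [20, 0, 4.5, 0, -1.5, -0.18, 0],
    [20, 0, 0, 0, 0, 0, 0],
    [20, 0, 0, -10, 0, 0, 0],
    [20, 0, 0, -10, 0, 0, 0],
  ],
)

```text
time_s: 38.63
tool_pos: [0.496, 0.3233, 0.3213]
orientation: [0.02, 0.664, 0.748, -0.016]
contact_force: [0.4, 0.0, -3.4]
gripper_width: 0.325
```

>>> step_arm(
  increments=[
    [20, 0, 0, -8, 0, 0, 0],
    [20, 0, 0, -4, 0, 0, 0],
    [20, 0, 0, 0, 0, 0, 0],
    [20, 0, 0, 0, 0, 0, 0],
    [20, 0, 0, 0, 0, 0, 0],
  ],
)

```text
time_s: 39.05
tool_pos: [0.4958, 0.3235, 0.3095]
orientation: [0.02, 0.663, 0.748, -0.017]
contact_force: [0.8, 0.0, -2.6]
gripper_width: 0.326
```

Run:
```python
from h import *
o=ob();s=cam("scene","scene21")
q=o["orientation"];Rm=R.from_quat([*q[1:],q[0]]);b=o["tool_pos"]+Rm.apply([0,0,.172]);print(b)
overlay(s,"s21z",b,box=(370,130,500,230))
```

```text
t 39.05 pos [495.8 323.5 309.5] q [ 0.478  0.452  1.622 -0.056  1.086  0.385] ori [ 0.0197  0.6635  0.7478 -0.0174] F [ 0.83  0.02 -2.63] M [ 0.027 -0.051 -0.053] w 28.6
[0.49693711 0.31456517 0.13769771]
```

View pics/s21z.png

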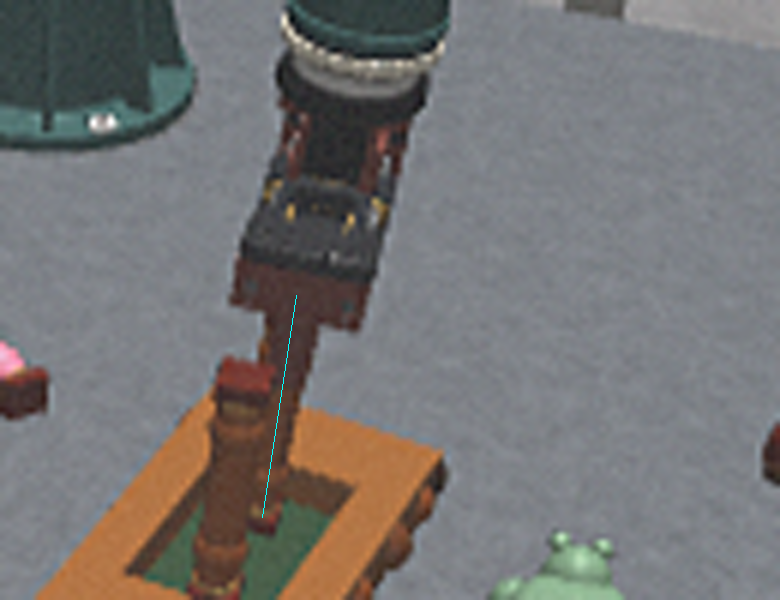

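>>> step_arm(
  increments=[
    [20, 0, -4.5, 0, 1.5, 0.18, 0],
    [20, 0, 0, -2, 0, 0, 0],
    [20, 0, 0, -2, 0, 0, 0],
    [20, 0, 0, -1, 0, 0, 0],
    [20, 0, 0, 0, 0, 0, 0],
  ],
)

```text
time_s: 39.52
tool_pos: [0.4956, 0.3191, 0.3041]
orientation: [0.01, 0.664, 0.748, -0.009]
contact_force: [-0.1, -0.4, -3.0]
gripper_width: 0.329
```

>>> step_arm(
  increments=[
    [20, 0, 0, -1, 0, 0, 0],
    [20, 0, 0, -1, 0, 0, 0],
    [20, 0, 0, 0, 0, 0, 0],
    [20, 0, 0, 0, 0, 0, 0],
    [20, 0, 0, 0, 0, 0, 0],
  ],
)

```text
time_s: 39.93
tool_pos: [0.4957, 0.3191, 0.3024]
orientation: [0.01, 0.664, 0.748, -0.009]
contact_force: [-0.3, -0.2, -2.1]
gripper_width: 0.328
```

>>> step_arm(
  increments=[
    [20, 0, 0, -0.5, 0, 0, 0],
    [20, 0, 0, -0.5, 0, 0, 0],
    [20, 0, 0, 0, 0, 0, 0],
    [20, 0, 0, 0, 0, 0, 0],
    [20, 0, 0, 0, 0, 0, 0],
  ],
)

```text
time_s: 40.35
tool_pos: [0.4958, 0.3191, 0.3023]
orientation: [0.01, 0.664, 0.748, -0.008]
contact_force: [-1.1, -0.4, 6.3]
gripper_width: 0.332
```

Run:
```python
from h import *
o=ob();avg(4)
```

```text
t 40.35 pos [495.8 319.1 302.3] q [ 0.463  0.455  1.64  -0.029  1.055  0.358] ori [ 0.01    0.6636  0.748  -0.0084] F [-1.05 -0.41  6.31] M [-0.243  0.296  0.028] w 29.1
avgF [-1.274 -0.955  6.06 ] avgM [-0.1964  0.2505  0.0174] sd [0.011 0.032 0.031]
```

Contact at 6 N; now soften the grip, then open.

>>> step_arm(
  increments=[
    [20, 0, 0, 0, 0, 0, 0],
    [20, 0, 0, 0, 0, 0, 0],
    [20, 0, 0, 0, 0, 0, 0],
    [20, 0, 0, 0, 0, 0, 0],
    [20, 0, 0, 0, 0, 0, 0],
  ],
  force=4,
)

```text
time_s: 40.97
tool_pos: [0.496, 0.3191, 0.302]
orientation: [0.01, 0.664, 0.748, -0.008]
contact_force: [-1.0, -2.2, 6.0]
gripper_width: 0.338
```

>>> step_arm(
  increments=[
    [33, 0, 0, 0, 0, 0, 0],
    [38, 0, 0, 0, 0, 0, 0],
    [44, 0, 0, 0, 0, 0, 0],
    [44, 0, 0, 0, 0, 0, 0],
    [44, 0, 0, 0, 0, 0, 0],
  ],
)

```text
time_s: 41.38
tool_pos: [0.4956, 0.319, 0.3011]
orientation: [0.01, 0.664, 0.748, -0.009]
contact_force: [0.2, 1.3, 0.2]
gripper_width: 0.5
```

Run:
```python
from h import *
o=ob();s=cam("scene","scene22")
q=o["orientation"];Rm=R.from_quat([*q[1:],q[0]]);b=o["tool_pos"]+Rm.apply([0,0,.172]);print(b)
overlay(s,"s22z",b,box=(370,130,500,230))
```

```text
t 41.38 pos [495.6 319.  301.1] q [ 0.463  0.456  1.641 -0.028  1.054  0.358] ori [ 0.0098  0.6636  0.748  -0.0089] F [0.25 1.27 0.22] M [-0.058 -0.14  -0.026] w 43.9
[0.49612045 0.31451156 0.12920624]
```

View pics/s22z.png

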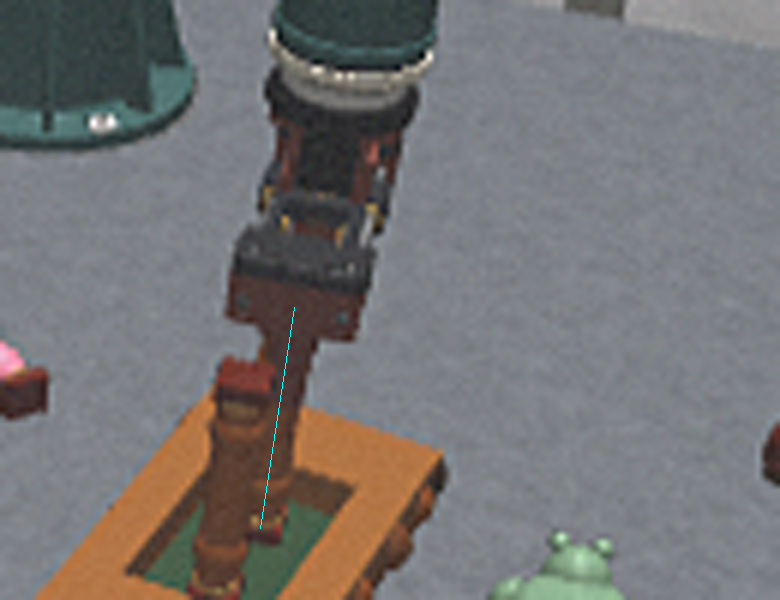

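>>> step_arm(
  increments=[
    [44, 0, 0.3, 10, 0, 0, 0],
    [44, 0, 0.5, 18, 0, 0, 0],
    [44, 0, 0.5, 18, 0, 0, 0],
    [44, 0, 0.5, 20, 0, 0, 0],
    [44, 0, 0.5, 20, 0, 0, 0],
  ],
)

```text
time_s: 41.85
tool_pos: [0.4955, 0.3213, 0.3888]
orientation: [0.01, 0.664, 0.748, -0.009]
contact_force: [0.8, 1.1, -0.1]
gripper_width: 0.501
```

>>> step_arm(
  increments=[
    [44, 0, 0, 20, 0, 0, 0],
    [44, 0, -20, 15, 0, 0, 0],
    [44, -5, -35, 0, 0, 0, 0],
    [44, -5, -38, 0, 0, 0, 0],
    [44, -5, -38, 0, 0, 0, 0],
  ],
)

```text
time_s: 42.27
tool_pos: [0.4803, 0.1894, 0.4235]
orientation: [0.01, 0.663, 0.749, -0.008]
contact_force: [0.9, -0.2, -1.2]
gripper_width: 0.503
```

>>> step_arm(
  increments=[
    [44, -5, -38, 0, 0, 0, 0],
    [44, -5, -38, 0, 0, 0, 0],
    [44, -5, -38, 0, 0, 0, 0],
    [44, -5, -30, 0, 0, 0, 0],
    [44, 0, 0, 0, 0, 0, 0],
  ],
)

```text
time_s: 42.68
tool_pos: [0.4597, 0.0424, 0.4231]
orientation: [0.011, 0.665, 0.747, -0.01]
contact_force: [-0.4, -0.1, -0.3]
gripper_width: 0.501
```

Run:
```python
from h import *
o=ob();s=cam("scene","scene23");c=cam("top","top23")
x0,y0,f=370,130,6
im=cv2.resize(s["img"][y0:230,x0:500],None,fx=f,fy=f,interpolation=cv2.INTER_CUBIC)
for b in ((.496,.3145),(.564,.3073)):
    q=[tuple(int((v-w+.5)*f) for v,w in zip(proj(s,(*b,z)),(x0,y0))) for z in (.012,.162)];cv2.line(im,q[0],q[1],(255,255,0),1)
cv2.imwrite("pics/s23z.png",im)
x0,y0,f=160,150,4
im=cv2.resize(c["img"][y0:290,x0:350],None,fx=f,fy=f,interpolation=cv2.INTER_CUBIC)
for b in ((.496,.3145),(.564,.3073)):
    q=[tuple(int((v-w+.5)*f) for v,w in zip(proj(c,(*b,z)),(x0,y0))) for z in (.012,.162)];cv2.line(im,q[0],q[1],(255,255,0),1)
cv2.imwrite("pics/t23z.png",im)
W=c["W"]
for z0,z1 in ((.14,.18),):
    m=(W[...,2]>z0)&(W[...,2]<z1)&(abs(W[...,0]-.53)<.08)&(abs(W[...,1]-.31)<.06)
    n,l,st,ce=cv2.connectedComponentsWithStats(m.astype(np.uint8))
    for i in range(1,n):
        if st[i,4]>15: print("top cap",st[i,4],ray(c,*ce[i],.162).round(4),W[l==i].mean(0).round(4))
m=(W[...,2]>0.02)&(W[...,2]<0.1)
n,l,st,ce=cv2.connectedComponentsWithStats(m.astype(np.uint8))
for i in range(1,n):
    if 100<st[i,4]<500:
        r,md=rect(l==i,c);print(np.round(r[0],4),np.round(r[1],3),st[i,4])
```

```text
t 42.68 pos [459.7  42.4 423.1] q [-0.045  0.139  1.77  -0.03   1.229 -0.151] ori [ 0.0106  0.665   0.7467 -0.0096] F [-0.45 -0.05 -0.26] M [-0.054 -0.06   0.007] w 44.0
top cap 75 [0.5636 0.3064 0.162 ] [0.5638 0.3069 0.16  ]
top cap 74 [0.4943 0.3111 0.162 ] [0.4944 0.3114 0.1608]
[ 0.7993 -0.1674] [0.027 0.15 ] 234
[ 0.7963 -1.047 ] [0.03  0.027] 112
[0.7909 0.0124] [0.055 0.056] 246
[0.6696 0.1107] [0.028 0.148] 239
[ 0.5104 -0.2812] [0.104 0.072] 490
[ 0.5107 -0.4985] [0.066 0.065] 137
[0.5101 0.4887] [0.083 0.087] 415
[ 0.4496 -0.9582] [0.019 0.1  ] 133
[0.4329 0.9932] [0.029 0.017] 111
[ 0.0707 -0.0401] [0.125 0.054] 276
[0.0453 0.9143] [0.028 0.018] 117
[-0.0684  0.567 ] [0.074 0.038] 280
```

View pics/s23z.png

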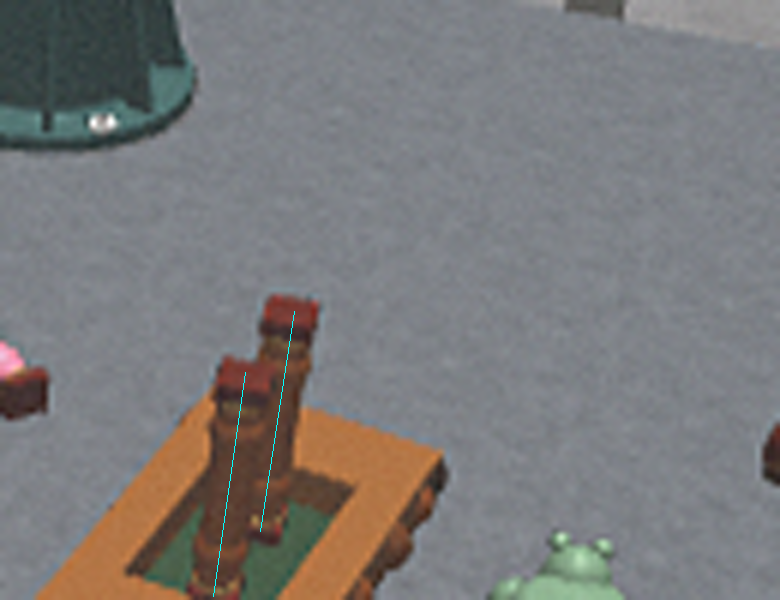

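View pics/t23z.png

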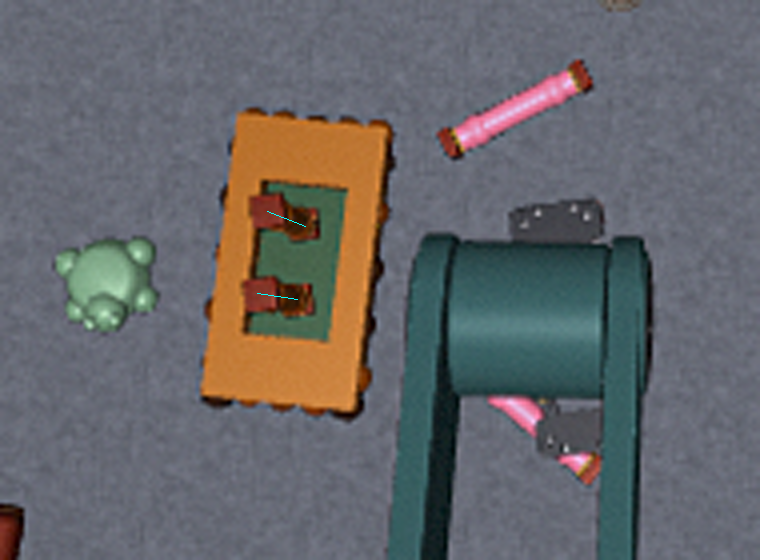

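View pics/scene23.png

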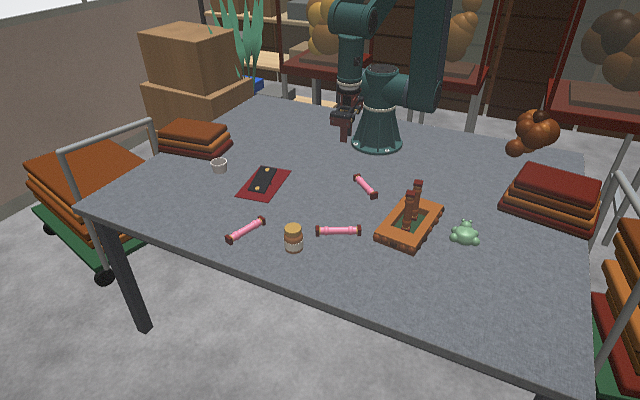

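View pics/top23.png

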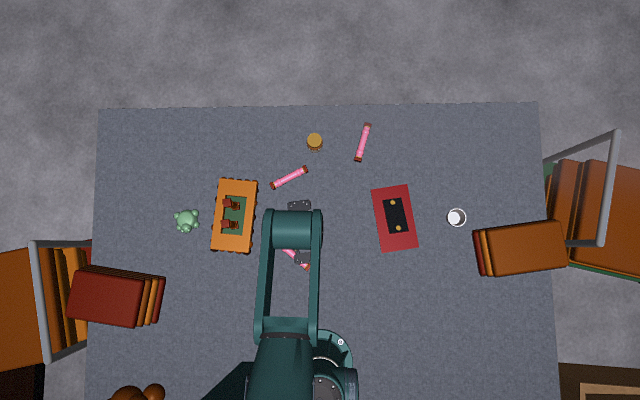

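Run:
```python
from station import *
print(hand_in())
```

```text
the job is handed in; nothing more can be done
None
```

The job is handed in at about 43 s of robot time; `hand_in()` gives no verdict.

**What I did**
- **Cover:** I pressed the cover's far brass dot, which tilted it about 15.5° and left the near end proud. I gripped that end, lifted it out, laid it on the red felt mat and let go.
- **Tubes:** Two incense tubes were there; no third showed in any picture. I held each at its middle with 25 N and read the change in wrist moment: +0.084 N m for one, −0.068 N m for the other. The heavy ends pointed opposite ways.
- **Standing them up:** I lifted each tube by the bead nearer its light end with a light grip, and both swung heavy end down. I then stood them in the trough.

**Last checks**
- **Uprightness:** The tubes' top caps measured 160–161 mm above the table, against 162 mm expected. Both tubes followed the projected vertical lines in the two camera views to within a degree or two by eye. The second tube's top was 3–4 mm off the planned spot, which I took as small and still well inside the trough.
- **Cover:** It was measured about 7 mm from the mat's middle after release and was still on the mat in the last pictures.
- **Bystanders:** The toad, cup and jar were within about 1 mm of where they started.
- **Failures:** No check failed. I did not measure the tubes' final tilt angles numerically.

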